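# Touch off a tablet mould with three gauges and record it

### The arm

A 6-joint arm with a two-finger parallel gripper is mounted at the origin on the work surface. World frame = base frame: x ahead of the robot, y to its left, z up, the work surface at z = 0. Lengths are in m, angles in degrees, forces in N, time in s.
With the tool pointing down it reaches from about 0.3 to 0.75 m from the base axis. Payload 8.5 kg.
Tool frame: the origin (TCP) lies midway between the tips of the shut fingers; the grasp point (between the pads) lies 19 mm behind it (env.grip_depth is the distance from the TCP to the grasp point, in m); x points along the fingers, y is the direction in which the jaws open and shut, and the axes are right-handed (so a half turn about x gives the same grasp; the last joint's range is limited). The gripper opens to 85 mm and grips with 20 to 120 N. Pads are 22 mm wide; open, the fingers measure 114 mm over their backs; the gripper's body (76 mm by 85 mm) begins 54 mm behind the grasp point. The pads swing forward as they close: fully open they stand 13 mm farther back than shut.
Start: joints at [63.409, 21.807, 74.336, -0, 83.858, -12.336], TCP at [0.135, 0.533, 0.231] pointing down, gripper open.
Joint ranges: [-178.18, 178.18], [-50.72, 133.34], [12.68, 142.11], [-81.47, 261.47], [9.98, 163.14], [-165.26, 165.26]. Speed limits (degrees/s): [136.94, 136.94, 180, 180, 180, 180].

### API

Orientations are given as a 3x3 rotation matrix whose columns are the frame's x, y, z axes.
In Python, from rig import env gives the robot as it stands.
- The arm moves only by the tool play_rows, never from a script. Its arguments are lists of equal length, an entry for each row: "travel": the shift along the world's x, y, z in cm, a list of three; "rotation": the turn, a rotation vector about the world's x, y, z in rad, a list of three; "claw": the finger opening in cm, from 0 to 8.54. A call has 1 to 12 rows; each row shifts and turns the pose as measured when the row begins; what a row does not reach is not made up. A row lasts 1/12 s, in which the tool goes at most 41.7 mm and 7.16 degrees, less where a joint would pass 70% of its speed; a pose out of reach is approached as far as the arm can. A call is refused whole if a number of a shift passes 4.17 or a number of a turn 0.125, either way. A call with a gripper value outside its range is refused whole. The fingers move at their own pace and stop on an object; "squeeze" is the grip in N (left out, the last holds). Time passes only in rows, so rows that do not move let the fingers close. It gives the time, the measured TCP pose, the force and the opening at its end, in the units of the state.
- env.observe(): the state, without advancing time (a new reading comes with each control period).
- env.get_image(name): name is "side" or "top"; returns the picture (384x512x3 uint8, red, green, blue); there is no depth.
- env.camera_info(name): a dict with "vertical_fov" (degrees; the focal length in pixels is half the picture's height over the tangent of half this angle, whatever the lens; pixels are square), "cx", "cy" (the principal point, pixels), "eye" and "rotation" of the camera in the world. Camera axes: x right, y down, z forward; pixel columns grow to the right and rows downward; lengths in m; the calibration is good to about 2 mm. A picture is of the moment at which its call begins. camera_info takes no time and is no camera call.
- env.close_job(): hands the job in, once; it reports no verdict.
The state is a dict: "time_s": time; "q": joint angles; "qvel": joint speeds; "joint_efforts": joint torques, N m; "position": TCP position; "tool_rot": TCP orientation; "ft_force": force on the tool from outside, world axes, zero at the start; "wrist_torque": the same for the moment, N m; "grip_width": finger opening in m.
Only numpy, scipy, OpenCV 4.12 (cv2) and the standard library are available. Lean on these libraries where they do the work, as an engineer would, in place of code of your own. Each camera call takes 0.05 s, during which the arm holds its last target.

### The job

Locate the steel mould block before measuring: slide each of the three touch gauges up to the block until its spring tip rests on the block and is pressed back about half way, without shifting the block. With all three touching, press the record key on the readout right down and let it come up again. Leave the gauges touching, and leave the weight and the vial on the plate alone.

Things in the scene. Friction and masses are not known exactly. Their poses are not given: they have to be found in the camera images.
- paddle_a (a point): Pushing tab of gauge a (robot's side, left; slides away from the robot): upright aluminium plate 10 mm thick along the sliding direction, 28 mm wide, from 42 to 82 mm above the table. The point is at its middle, 67 mm above the table; +x is the sliding direction, towards the block. The carriage top around it is 42 mm up.
- touch_a (a point): Front end of gauge a's tip, an 8 mm steel ball on a rod, 32 mm above the table, 42 mm ahead of the tab's middle when free; +x is the sliding direction. At the start it is 5 to 55 mm short of the block. The carriage needs about 3 N to slide, stays where it is left and has 45 mm or more of travel left, enough for every start.
- tip_a (a joint): How far the tip of gauge a is pressed back into its carriage, in m: 0 is free (fully out), 0.010 is its end. A soft spring (120 N/m) pushes it out; half way is 0.005.
- paddle_b (a point): Pushing tab of gauge b (robot's side, right, 60 mm from a): upright aluminium plate 10 mm thick along the sliding direction, 28 mm wide, from 42 to 82 mm above the table. The point is at its middle, 67 mm above the table; +x is the sliding direction, towards the block. The carriage top around it is 42 mm up.
- touch_b (a point): Front end of gauge b's tip, an 8 mm steel ball on a rod, 32 mm above the table, 42 mm ahead of the tab's middle when free; +x is the sliding direction. At the start it is 5 to 55 mm short of the block. The carriage needs about 3 N to slide, stays where it is left and has 45 mm or more of travel left, enough for every start.
- tip_b (a joint): How far the tip of gauge b is pressed back into its carriage, in m: 0 is free (fully out), 0.010 is its end. A soft spring (120 N/m) pushes it out; half way is 0.005.
- paddle_c (a point): Pushing tab of gauge c (at the block's left end; slides to the right): upright aluminium plate 10 mm thick along the sliding direction, 28 mm wide, from 42 to 82 mm above the table. The point is at its middle, 67 mm above the table; +x is the sliding direction, towards the block. The carriage top around it is 42 mm up.
- touch_c (a point): Front end of gauge c's tip, an 8 mm steel ball on a rod, 32 mm above the table, 42 mm ahead of the tab's middle when free; +x is the sliding direction. At the start it is 5 to 55 mm short of the block. The carriage needs about 3 N to slide, stays where it is left and has 45 mm or more of travel left, enough for every start.
- tip_c (a joint): How far the tip of gauge c is pressed back into its carriage, in m: 0 is free (fully out), 0.010 is its end. A soft spring (120 N/m) pushes it out; half way is 0.005.
- block_center (a point): Centre of the loose steel tablet-mould block standing on the fixture plate: 50 mm along its x (away from the robot), 100 mm along its y, 40 mm high, with two rows of four round cavities on top; about 1.3 kg. It stands from 12 to 52 mm above the table, turned a few degrees from the gauges. The shorter block lying on the table is a spare and has no part in this.
- block_left (a point): Middle of the block's left end face (+y end, the one gauge c touches), half-way up.
- block_right (a point): Middle of the block's right end face (-y end), half-way up.
- record_top (a point): Centre of the top of the record key, a round white push key 26 mm across on the grey flat readout box (100 x 90 x 40 mm) that stands to the robot's right; the key's +z is up.
- record (a joint): How far the record key is pressed, in m: 0 is up, 0.006 fully down, at which its spring pushes back with 5 N; it springs back up.
- weight_center (a point): Centre of a small brass weight, 24 mm across and 36 mm high, standing on the fixture plate's near left corner: leave it alone.
- vial_center (a point): Centre of a small amber vial, 22 mm across and 45 mm high, standing on the fixture plate's far left corner: leave it alone.
Not all that is in view belongs to the job. Leave any green or yellow look-alike of the part that bears record_top alone.

How it is judged:
By the outcome, as a careful person would: the job done as asked, in the order asked, and still so for the second after the job is handed in, with the robot touching nothing.
It also fails if it takes over 64 s, if anything falls off the work surface, if the arm or the gripper's body presses on something with over 40 N, if the wrist force passes 120 N, or if a joint passes its speed limit or range.

## Working session

There is one attempt and no reset: what is moved stays moved. The work goes in short steps, Python scripts to look and compute and a tool call to move; the robot and the scene stay as the last step left them, time stands still between calls to the robot, and variables do not carry over. Pictures are saved under pics/ and viewed, and the job is handed in when it is done.

Besides the shell and the picture viewer there is one more tool, called after "Request:" by a JSON object that holds its "name" and its "arguments", one argument or row to a line. play_rows: Moves the arm, as the interface text tells. Its arguments: {"type":"object","properties":{"travel":{"type":"array","items":{"type":"array","items":{"type":"number"}}},"rotation":{"type":"array","items":{"type":"array","items":{"type":"number"}}},"claw":{"type":"array","items":{"type":"number"}},"squeeze":{"type":"number"}},"required":["travel","rotation","claw"]}

```bash
mkdir -p pics; ls; python3 - <<'E'
from rig import env
import cv2
for n in("side","top"):
    im=env.get_image(n); cv2.imwrite(f"pics/{n}0.png",im[:,:,::-1]); print(n,env.camera_info(n))
s=env.observe(); print(s)
E
```

```text
pics
side {'vertical_fov': 57.93227198811327, 'cx': 252.80732385621093, 'cy': 196.29909671544792, 'eye': array([ 0.10510524, -0.53587236,  0.72623374]), 'rotation': array([[ 0.74597741, -0.51067358,  0.42746952],
       [-0.66567387, -0.55258809,  0.50152238],
       [-0.01989966, -0.65867966, -0.7521603 ]])}
top {'vertical_fov': 46.78266165069997, 'cx': 252.90571765350043, 'cy': 192.40134255984412, 'eye': array([ 0.41148117, -0.08322125,  1.09207776]), 'rotation': array([[-0.00814156, -0.9980595 ,  0.0617329 ],
       [-0.99994703,  0.00773716, -0.00678716],
       [ 0.00629635, -0.06178488, -0.99806963]])}
{'time_s': 0.1, 'q': array([ 6.34107041e+01,  2.18378615e+01,  7.43791032e+01,  6.23816104e-04,
        8.38579957e+01, -1.23353024e+01]), 'qvel': array([-0.05381171, -0.1297902 , -0.02371526, -0.04949723,  0.10454908,
       -0.03094293]), 'joint_efforts': array([ 5.64252739e-03, -4.49210036e+01, -2.31652075e+01, -2.31215103e-05,
        3.69539513e-03,  2.71339849e-05]), 'position': array([0.13529801, 0.53283208, 0.23077436]), 'tool_rot': array([[-5.95267465e-04,  2.46221603e-01,  9.69213376e-01],
       [-1.16509126e-03,  9.69212719e-01, -2.46222152e-01],
       [-9.99999144e-01, -1.27579007e-03, -2.90070161e-04]]), 'ft_force': array([-0.26125531, -0.34584634, -0.25055388]), 'wrist_torque': array([ 0.01598503, -0.00021172, -0.02925259]), 'grip_width': 0.08563663881166333}
```

View pics/side0.png

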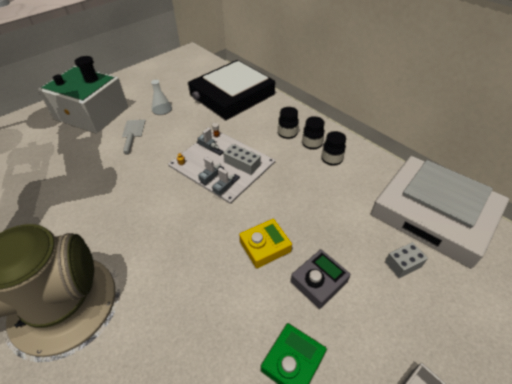

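View pics/top0.png

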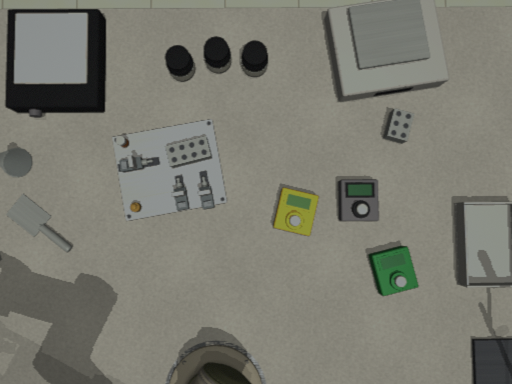

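The top view shows the fixture plate around (170,170), with the block at (188,150), gauges a and b at (180,192) and (206,190), and gauge c at (138,162). The grey readout is at (358,200) with its key at (362,209).

```bash
python3 - <<'E'
import cv2
t=cv2.imread("pics/top0.png"); s=cv2.imread("pics/side0.png")
cv2.imwrite("pics/topc.png",cv2.resize(t[115:225,105:235],None,fx=6,fy=5.4545*1.0 and 6*0+5.4545,interpolation=cv2.INTER_CUBIC) if 0 else cv2.resize(t[120:220,108:233],None,fx=6,fy=6,interpolation=cv2.INTER_CUBIC))
cv2.imwrite("pics/sidec.png",cv2.resize(s[115:205,160:280],None,fx=6,fy=6,interpolation=cv2.INTER_CUBIC))
cv2.imwrite("pics/keyc.png",cv2.resize(t[165:235,325:395],None,fx=6,fy=6,interpolation=cv2.INTER_CUBIC))
E
```

```text
(no output)
```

View pics/topc.png

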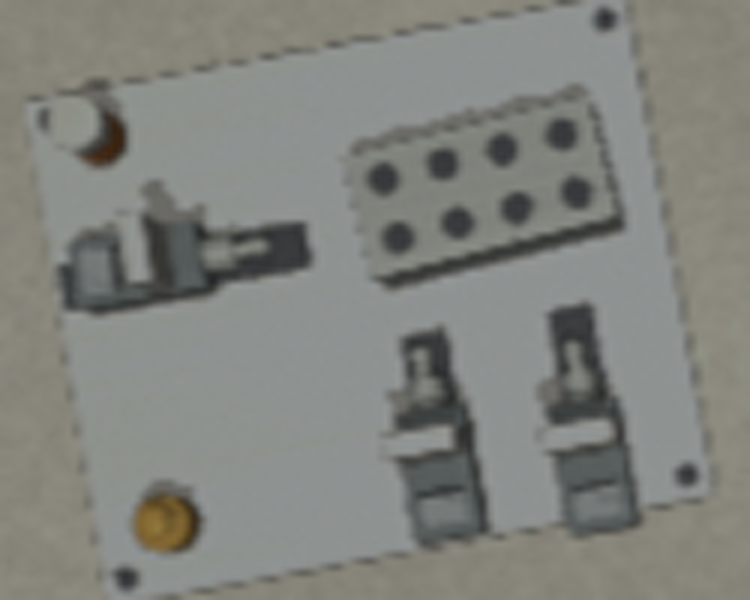

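View pics/sidec.png

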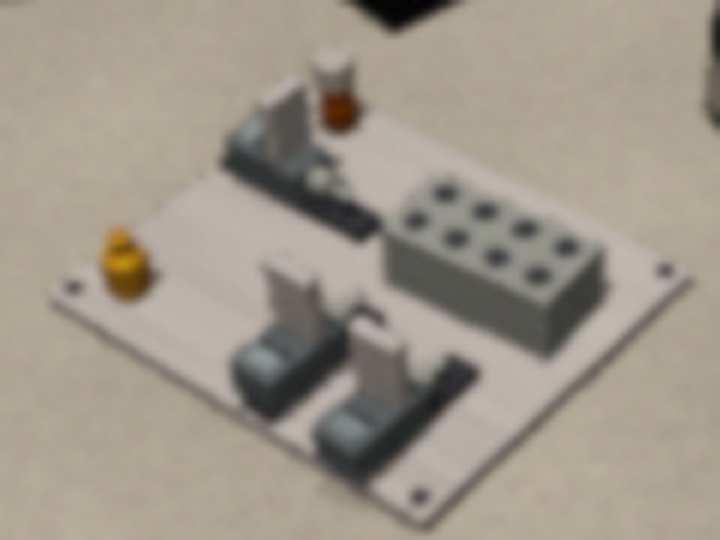

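View pics/keyc.png

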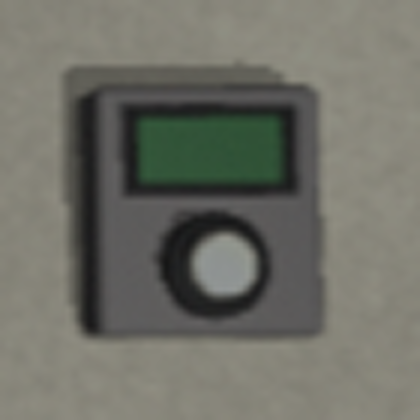

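```bash
python3 - <<'E'
import cv2
t=cv2.imread("pics/top0.png"); s=cv2.imread("pics/side0.png")
def c(im,x,y,w,h,f,n): cv2.imwrite(f"pics/{n}.png",cv2.resize(im[y:y+h,x:x+w],None,fx=f,fy=f,interpolation=cv2.INTER_CUBIC))
c(t,168,162,50,50,12,"tab"); c(t,115,145,50,30,12,"tc"); c(s,195,155,50,45,12,"sab"); c(s,190,120,45,40,12,"sc")
E
```

```text
(no output)
```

View pics/tab.png

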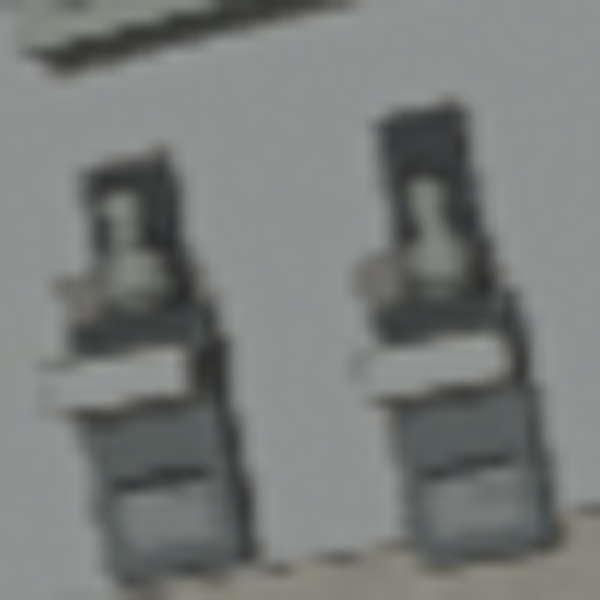

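View pics/tc.png

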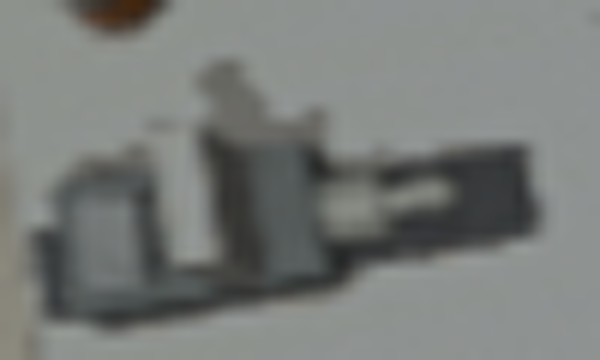

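View pics/sab.png

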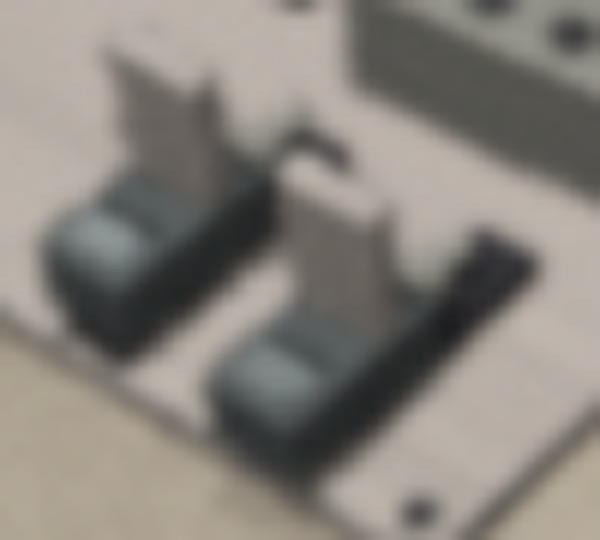

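View pics/sc.png

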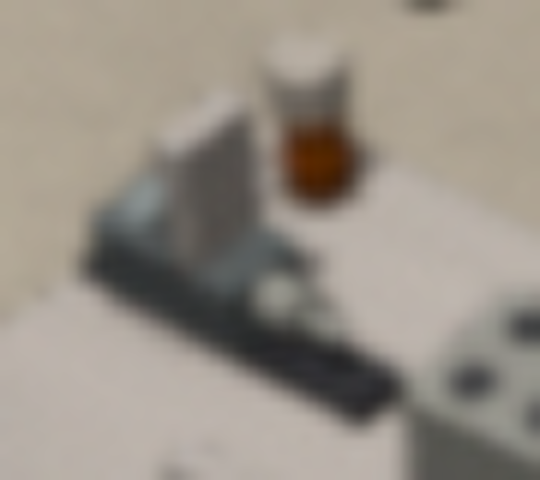

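```bash
cat >h.py <<'E'
import numpy as np
CI={'side':dict(f=192/np.tan(np.radians(57.93227198811327/2)),c=(252.80732385621093,196.29909671544792),e=np.array([0.10510524,-0.53587236,0.72623374]),R=np.array([[0.74597741,-0.51067358,0.42746952],[-0.66567387,-0.55258809,0.50152238],[-0.01989966,-0.65867966,-0.7521603]])),
'top':dict(f=192/np.tan(np.radians(46.78266165069997/2)),c=(252.90571765350043,192.40134255984412),e=np.array([0.41148117,-0.08322125,1.09207776]),R=np.array([[-0.00814156,-0.9980595,0.0617329],[-0.99994703,0.00773716,-0.00678716],[0.00629635,-0.06178488,-0.99806963]]))}
def onz(cam,uv,z):
    k=CI[cam]; uv=np.atleast_2d(uv).astype(float)
    d=np.c_[(uv-k['c'])/k['f'],np.ones(len(uv))]@k['R'].T
    return k['e']+d*((z-k['e'][2])/d[:,2])[:,None]
def proj(cam,P):
    k=CI[cam]; p=(np.atleast_2d(P)-k['e'])@k['R']; return p[:,:2]/p[:,2:]*k['f']+k['c']
def up(uv,x,y,f): return (np.atleast_2d(uv)+.5)/f-.5+[x,y]
E
python3 - <<'E'
from h import *
np.set_printoptions(precision=4,suppress=True)
T=up([(384,179),(443,163),(502,150),(563,134),(398,238),(458,222),(517,208),(576,192)],108,120,6)
S=up([(446,193),(486,212),(526,229),(567,247),(415,220),(456,238),(497,257),(538,275)],160,115,6)
for n,p in(('top',T),('side',S)):
    P=onz(n,p,.052)[:,:2]; m=P.mean(0); d=(P[[0,1,4,5]].mean(0)-P[[2,3,6,7]].mean(0)); print(n,'block',m,'ydir yaw',np.degrees(np.arctan2(-d[0],d[1])))
for n,q,o in(('top',dict(a=(116,381),b=(436,366)),(168,162)),('top',dict(c=(185,193)),(115,145)),('side',dict(a=(162,60),b=(335,184)),(195,155)),('side',dict(c=(210,122)),(190,120))):
    for g,p in q.items(): print(n,'paddle',g,onz(n,up(p,*o,12),.082)[0])
for q,o in((dict(a=(120,190),b=(425,178)),(168,162)),(dict(c=(455,188)),(115,145))):
    for g,p in q.items(): print('tipfront top',g,onz('top',up(p,*o,12),.032)[0])
pl=onz('top',up([(604,18),(686,475),(126,578)],108,120,6),.012);print('screws',pl, np.degrees(np.arctan2(pl[0,1]-pl[1,1],pl[0,0]-pl[1,0])),np.degrees(np.arctan2(-(pl[2]-pl[1])[0],(pl[2]-pl[1])[1])))
print('key',onz('top',up((224,266),325,165,6),.045)[0], 'box',onz('top',up([(100,90),(318,88),(320,333),(95,333)],325,165,6),.04))
print('weight',onz('top',up((165,520),108,120,6),.048)[0],'vial',onz('top',up((76,125),108,120,6),.057)[0])
E
```

```text
top block [0.576 0.063] ydir yaw 13.685197094186652
side block [0.5738 0.0592] ydir yaw 14.16364329819331
top paddle a [0.4733 0.0823 0.082 ]
top paddle b [0.4756 0.0216 0.082 ]
top paddle c [0.5489 0.1904 0.082 ]
side paddle a [0.4703 0.0763 0.082 ]
side paddle b [0.4741 0.0179 0.082 ]
side paddle c [0.5467 0.1832 0.082 ]
tipfront top a [0.5145 0.0898 0.032 ]
tipfront top b [0.5165 0.029  0.032 ]
tipfront top c [0.5563 0.15   0.032 ]
screws [[ 0.6512  0.0179  0.012 ]
 [ 0.4634 -0.015   0.012 ]
 [ 0.4235  0.2115  0.012 ]] 9.931240450548467 9.994829240563373
key [ 0.4352 -0.3475  0.045 ] box [[ 0.5055 -0.3011  0.04  ]
 [ 0.5057 -0.3878  0.04  ]
 [ 0.4085 -0.3861  0.04  ]
 [ 0.4093 -0.2971  0.04  ]]
weight [0.4456 0.1866 0.048 ] vial [0.6003 0.2204 0.057 ]
```

The fits agree with the given dimensions: each tip is 42 mm ahead of its tab, a and b are 60 mm apart, the plate is turned 10° and the block about 14°. I'll grip tab c first, with the jaws along its slide.

Request:
{"name": "play_rows", "arguments": {
  "travel": [
    [3.2,-2.7,0],
    [3.2,-2.7,0],
    [3.2,-2.7,0],
    [3.2,-2.7,-0.5],
    [3.2,-2.7,-0.5],
    [3.2,-2.7,-0.5],
    [3.2,-2.7,-0.5],
    [3.2,-2.7,-0.5],
    [3.2,-2.7,-1],
    [3.2,-2.7,-1],
    [3.2,-2.7,-1],
    [3.2,-2.7,-1]
  ],
  "rotation": [
    [0,0,0.106],
    [0,0,0.106],
    [0,0,0.106],
    [0,0,0.106],
    [0,0,0],
    [0,0,0],
    [0,0,0],
    [0,0,0],
    [0,0,0],
    [0,0,0],
    [0,0,0],
    [0,0,0]
  ],
  "claw": [5,5,5,5,5,5,5,5,5,5,5,5],
  "squeeze": 20
}}

```text
time_s: 1.1
position: [0.504, 0.2149, 0.1667]
tool_rot: [[-0.002, -0.19, 0.982], [-0.002, 0.982, 0.19], [-1.0, -0.001, -0.003]]
ft_force: [0.1, 1.1, 0.6]
grip_width: 0.0497
```

Request:
{"name": "play_rows", "arguments": {
  "travel": [
    [2.2,-1.4,-2],
    [2.2,-1.4,-2],
    [0,0,-1],
    [0,0,0]
  ],
  "rotation": [
    [0,0,-0.017],
    [0,0,0],
    [0,0,0],
    [0,0,0]
  ],
  "claw": [5,5,5,5]
}}

```text
time_s: 1.43
position: [0.5546, 0.1782, 0.111]
tool_rot: [[-0.005, -0.163, 0.987], [-0.003, 0.987, 0.163], [-1.0, -0.002, -0.005]]
ft_force: [-0.7, 0.2, 0.4]
grip_width: 0.0497
```

```bash
cat >snap.py <<'E'
import sys,cv2
from rig import env
from h import *
n=sys.argv[1]
for c,(x,y,w,h) in dict(top=(105,110,130,110),side=(160,100,130,110)).items():
    im=env.get_image(c); cv2.imwrite(f"pics/{n}_{c}_full.png",im[:,:,::-1])
    cv2.imwrite(f"pics/{n}_{c}.png",cv2.resize(im[y:y+h,x:x+w,::-1],None,fx=6,fy=5 if 0 else 5.4545*0+5.4 if 0 else 6,interpolation=cv2.INTER_CUBIC)[:600] if 0 else cv2.resize(im[y:y+h,x:x+w,::-1],None,fx=5,fy=5,interpolation=cv2.INTER_CUBIC))
s=env.observe(); print(s['time_s'],s['position'].round(4),s['tool_rot'].round(3).tolist(),s['ft_force'].round(2),s['grip_width'])
for c in('top','side'): print(c,'tcp px',proj(c,s['position']))
E
python3 snap.py c1
```

```text
1.5333 [0.5548 0.1791 0.1132] [[-0.002, -0.165, 0.986], [-0.003, 0.986, 0.165], [-1.0, -0.002, -0.002]] [ 0.3  -0.12 -0.05] 0.050312777915312384
top tcp px [[131.27171934 156.08058975]]
side tcp px [[208.82846982 120.55514163]]
```

View pics/c1_side.png

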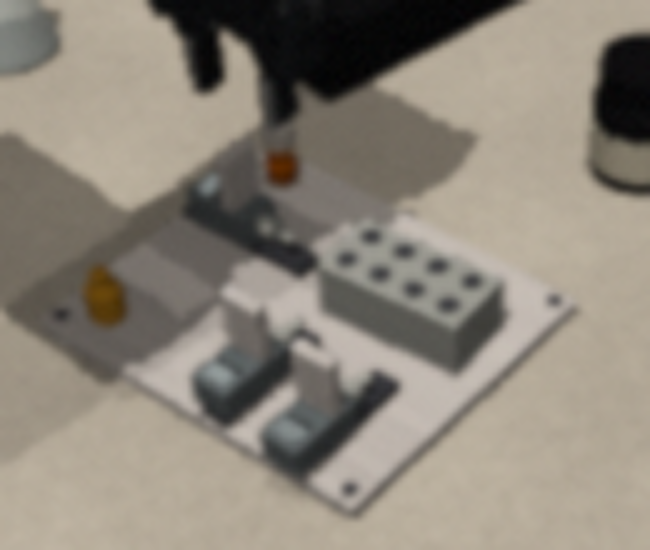

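View pics/c1_top.png

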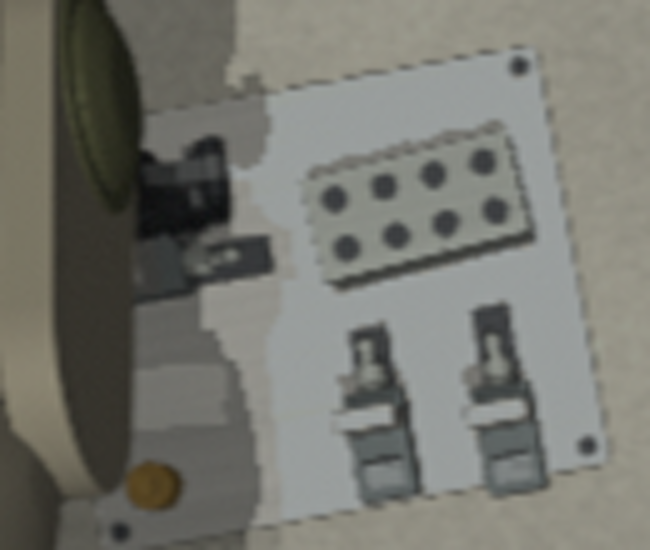

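Both fingers are above the plate in the side crop, with tips at (205,90) and (280,120), matching the TCP projection. I'll shift onto the tab and descend.

Request:
{"name": "play_rows", "arguments": {
  "travel": [
    [-0.7,0.8,0],
    [0,0,-1.8],
    [0,0,-1.8],
    [0,0,-1.5],
    [0,0,0]
  ],
  "rotation": [
    [0,0,-0.008],
    [0,0,0],
    [0,0,0],
    [0,0,0],
    [0,0,0]
  ],
  "claw": [5,5,5,5,5]
}}

```text
time_s: 1.95
position: [0.5451, 0.1934, 0.0674]
tool_rot: [[0.008, -0.16, 0.987], [-0.0, 0.987, 0.16], [-1.0, -0.002, 0.008]]
ft_force: [-0.6, -0.5, -0.8]
grip_width: 0.05
```

```bash
python3 snap.py c2
```

```text
2.05 [0.5466 0.1934 0.0697] [[0.012, -0.16, 0.987], [0.0, 0.987, 0.16], [-1.0, -0.002, 0.012]] [ 0.33 -0.98  0.93] 0.050022709693545164
top tcp px [[130.09181422 162.35411324]]
side tcp px [[205.46950129 131.4508228 ]]
```

View pics/c2_side.png

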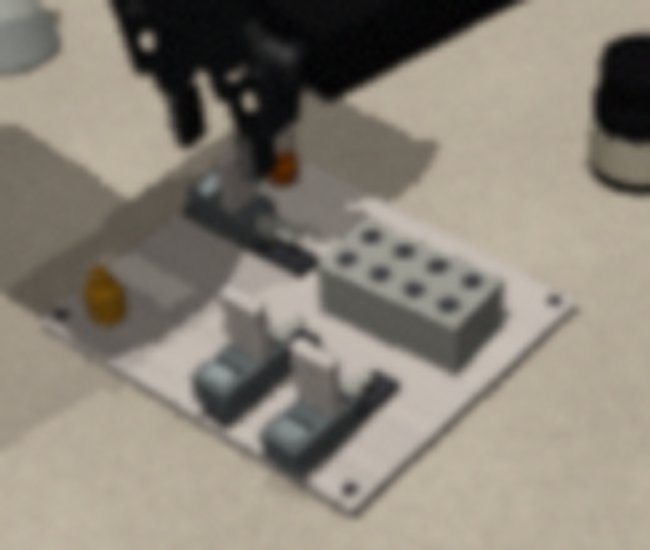

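The tab at (237,180) lies between the finger tips at (185,140) and (262,170). I'll go down and close on it.

Request:
{"name": "play_rows", "arguments": {
  "travel": [
    [0.1,-0.5,-0.7],
    [0,0,-0.6],
    [0,0,0],
    [0,0,0],
    [0,0,0],
    [0,0,0],
    [0,0,0],
    [0,0,0],
    [0,0,0],
    [0,0,0]
  ],
  "rotation": [
    [0,0.012,0.014],
    [0,0,0],
    [0,0,0],
    [0,0,0],
    [0,0,0],
    [0,0,0],
    [0,0,0],
    [0,0,0],
    [0,0,0],
    [0,0,0]
  ],
  "claw": [5,5,4,3,2,1.5,1.5,1.5,1.5,1.5]
}}

```text
time_s: 2.88
position: [0.5492, 0.1891, 0.0607]
tool_rot: [[0.007, -0.176, 0.984], [0.001, 0.984, 0.176], [-1.0, 0.0, 0.007]]
ft_force: [-0.7, -0.0, -0.4]
grip_width: 0.0151
```

```bash
python3 snap.py c3
```

```text
2.9833 [0.5491 0.1891 0.0607] [[0.007, -0.176, 0.984], [0.001, 0.984, 0.176], [-1.0, 0.0, 0.007]] [-0.41 -0.06 -0.18] 0.014931925900605342
top tcp px [[133.00416114 161.7457574 ]]
side tcp px [[207.36624636 134.12102093]]
```

View pics/c3_side.png

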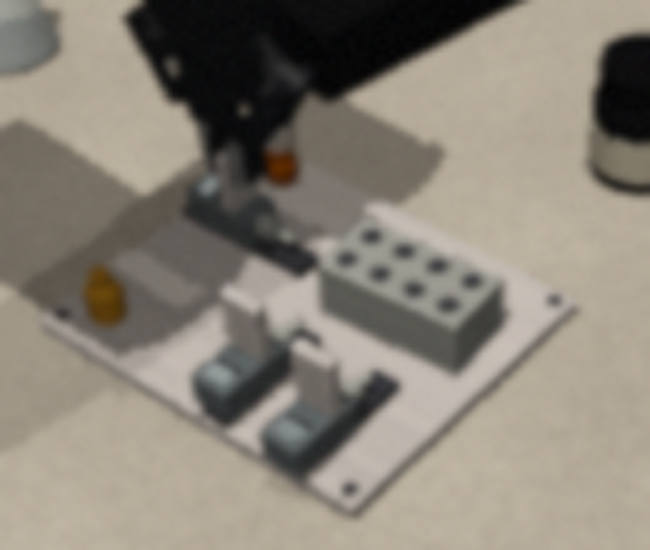

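View pics/c3_top.png

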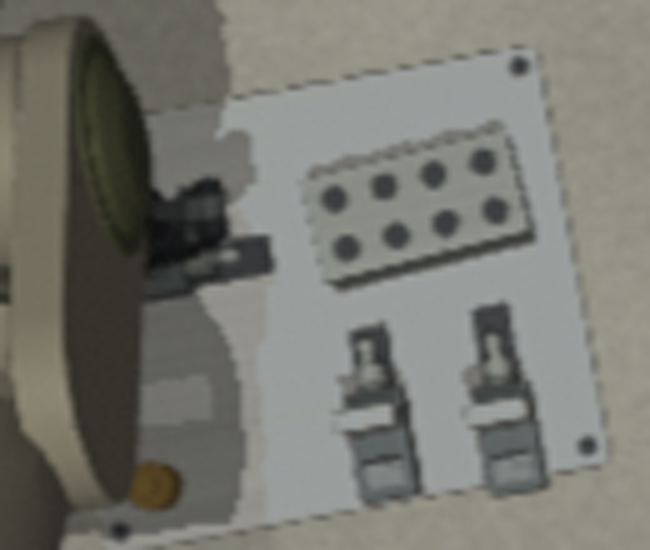

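Request:
{"name": "play_rows", "arguments": {
  "travel": [
    [0,0,0],
    [0,0,0],
    [0,0,0],
    [0,0,0],
    [0,0,0],
    [0,0,0]
  ],
  "rotation": [
    [0,0,0],
    [0,0,0],
    [0,0,0],
    [0,0,0],
    [0,0,0],
    [0,0,0]
  ],
  "claw": [1.2,0.9,0.7,0.7,0.7,0.7]
}}

```text
time_s: 3.48
position: [0.5492, 0.1887, 0.0607]
tool_rot: [[0.007, -0.176, 0.984], [0.001, 0.984, 0.176], [-1.0, -0.0, 0.007]]
ft_force: [0.4, -0.8, 0.3]
grip_width: 0.01
```

Request:
{"name": "play_rows", "arguments": {
  "travel": [
    [0.09,-0.5,0],
    [0.09,-0.5,0],
    [0.09,-0.5,0],
    [0.09,-0.5,0],
    [0.09,-0.5,0],
    [0,0,0],
    [0,0,0]
  ],
  "rotation": [
    [0,0,0],
    [0,0,0],
    [0,0,0],
    [0,0,0],
    [0,0,0],
    [0,0,0],
    [0,0,0]
  ],
  "claw": [0.7,0.7,0.7,0.7,0.7,0.7,0.7]
}}

```text
time_s: 4.07
position: [0.5539, 0.1622, 0.0608]
tool_rot: [[0.007, -0.175, 0.985], [0.004, 0.985, 0.175], [-1.0, 0.003, 0.007]]
ft_force: [-0.6, 2.8, 0.2]
grip_width: 0.0096
```

```bash
sed -i 's/top=(105,110,130,110),side=(160,100,130,110)/top=(130,140,65,50),side=(190,125,65,50)/; s/fx=5,fy=5,/fx=12,fy=12,/' snap.py; python3 snap.py c4
```

```text
4.1667 [0.5539 0.1622 0.0608] [[0.007, -0.176, 0.984], [0.003, 0.984, 0.176], [-1.0, 0.002, 0.007]] [ 0.5  -0.43  0.08] 0.009602018406864353
top tcp px [[144.53106712 159.63808342]]
side tcp px [[213.98867931 137.54482022]]
```

View pics/c4_side.png

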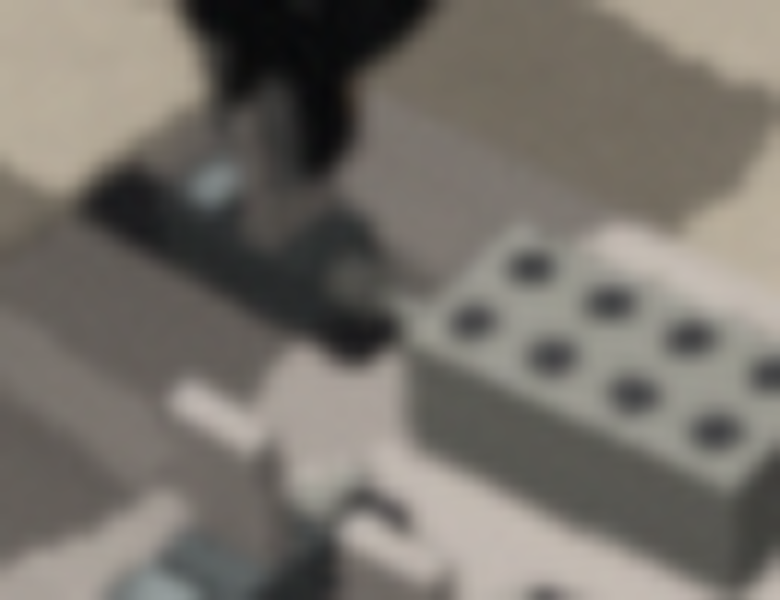

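View pics/c4_top.png

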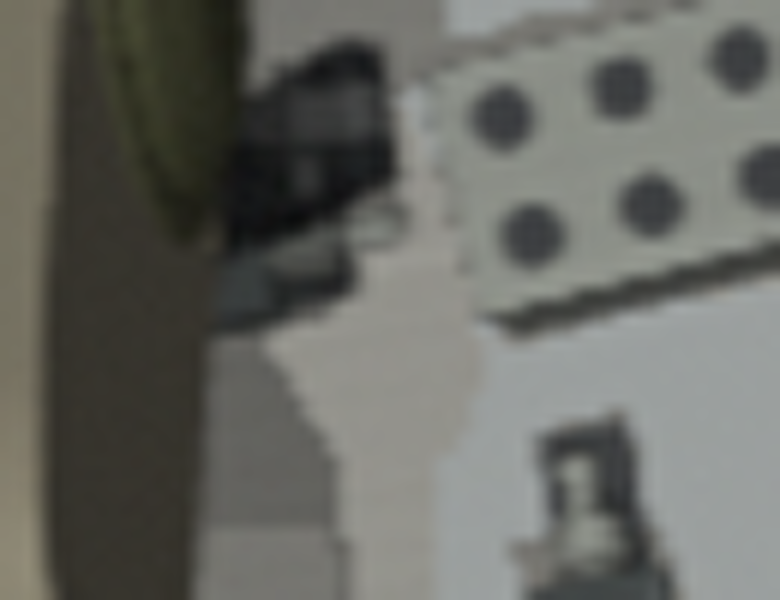

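```bash
python3 - <<'E'
from h import *
b=onz('top',up((405,220),130,140,12),.032)[0]; print(b)
e=onz('top',up([(440,115),(482,318)],130,140,12),.052); print(e, np.degrees(np.arctan2(-(e[0]-e[1])[1],(e[0]-e[1])[0])))
# right edge from topc
r=onz('top',up([(592,95),(622,222)],108,120,6),.052);print(r)
u=np.array([-.2402,.9707]);c=np.array([.576,.063])
for p in (*e,*r): print('along block y from centre',u@(p[:2]-c))
d=np.array([.1736,-.9848]); bc=b[:2]-.004*d
print('gap', u@(bc-c)-.054)
print('pred front', np.array([.5539,.1622])+.042*d)
print('gap if tcp true and block top-cam', u@(np.array([.5539,.1622])+.038*d-c)-.054)
# block fit check: project corners
for cam in('top','side'):
  cc=c if cam=='top' else np.array([.5738,.0592])
  n=np.array([.9707,.2402]); P=[np.r_[cc+sx*.025*n+sy*.05*u,.052] for sx,sy in((-1,1),(1,1),(1,-1),(-1,-1))]
  print(cam,proj(cam,P))
E
```

```text
[0.56178466 0.12408926 0.032     ]
[[0.57968168 0.11339595 0.052     ]
 [0.5394873  0.1050116  0.052     ]] -11.782665175058208
[[0.61168784 0.01894448 0.052     ]
 [0.56119585 0.00724506 0.052     ]]
along block y from centre 0.048035012993048604
along block y from centre 0.04955101215956957
along block y from centre -0.05133691338350867
along block y from centre -0.05056536170916565
gap 0.012704445106322244
pred front [0.5611912 0.1208384]
gap if tcp true and block top-cam 0.009691384960000028
top [[169.48815439 165.94390652]
 [164.46452518 145.53282134]
 [205.60412887 135.17422508]
 [210.73202392 155.514712  ]]
side [[222.48559847 152.05604079]
 [232.68964781 142.70168098]
 [260.54216725 154.99223388]
 [250.7014446  165.05382456]]
```

Request:
{"name": "play_rows", "arguments": {
  "travel": [
    [0.05,-0.3,0],
    [0.05,-0.3,0],
    [0.03,-0.2,0],
    [0,0,0],
    [0,0,0]
  ],
  "rotation": [
    [0,0,0],
    [0,0,0],
    [0,0,0],
    [0,0,0],
    [0,0,0]
  ],
  "claw": [0.7,0.7,0.7,0.7,0.7]
}}

```text
time_s: 4.58
position: [0.5553, 0.1541, 0.0608]
tool_rot: [[0.007, -0.176, 0.984], [0.004, 0.984, 0.176], [-1.0, 0.002, 0.008]]
ft_force: [-0.9, 2.8, 0.7]
grip_width: 0.0094
```

```bash
python3 snap.py c5
```

```text
4.6833 [0.5553 0.154  0.0608] [[0.007, -0.176, 0.984], [0.004, 0.984, 0.176], [-1.0, 0.002, 0.008]] [0.61 2.42 0.53] 0.009535547178330602
top tcp px [[148.03136672 159.01032797]]
side tcp px [[216.02269884 138.60949049]]
```

View pics/c5_side.png

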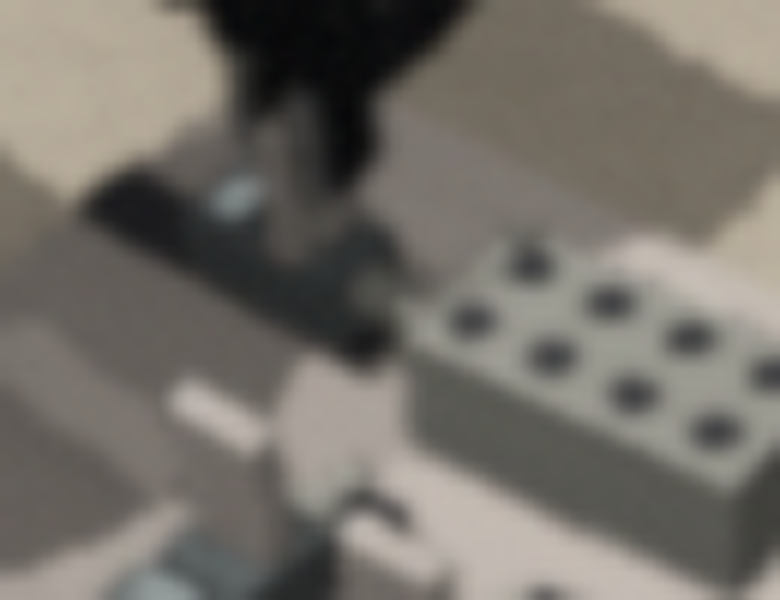

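View pics/c5_top.png

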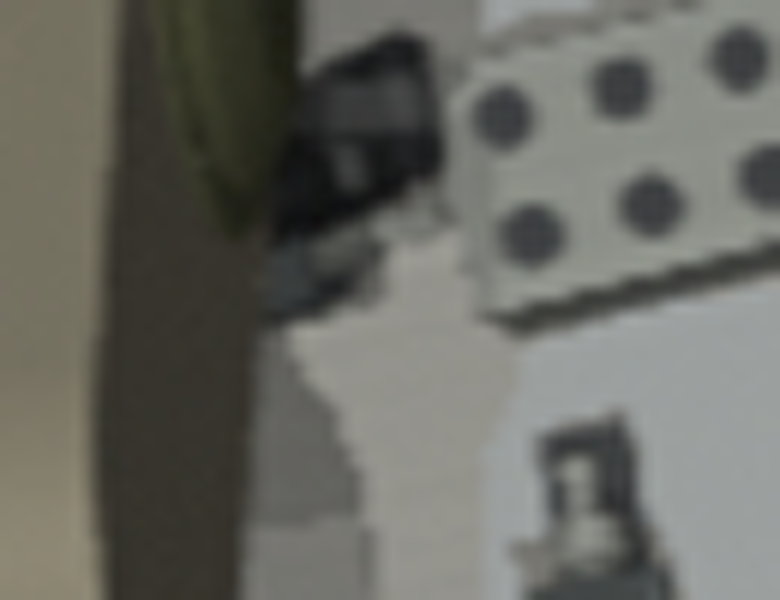

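Request:
{"name": "play_rows", "arguments": {
  "travel": [
    [0.02,-0.1,0]
  ],
  "rotation": [
    [0,0,0]
  ],
  "claw": [0.7]
}}

```text
time_s: 4.77
position: [0.5554, 0.1532, 0.0608]
tool_rot: [[0.007, -0.176, 0.984], [0.004, 0.984, 0.176], [-1.0, 0.002, 0.008]]
ft_force: [-0.9, 3.4, 0.7]
grip_width: 0.0098
```

Request:
{"name": "play_rows", "arguments": {
  "travel": [
    [0.02,-0.1,0]
  ],
  "rotation": [
    [0,0,0]
  ],
  "claw": [0.7]
}}

```text
time_s: 4.85
position: [0.5556, 0.1524, 0.0608]
tool_rot: [[0.007, -0.177, 0.984], [0.004, 0.984, 0.177], [-1.0, 0.003, 0.008]]
ft_force: [-1.0, 3.1, 1.2]
grip_width: 0.0094
```

Request:
{"name": "play_rows", "arguments": {
  "travel": [
    [0.02,-0.1,0]
  ],
  "rotation": [
    [0,0,0]
  ],
  "claw": [0.7]
}}

```text
time_s: 4.93
position: [0.5558, 0.1514, 0.0608]
tool_rot: [[0.007, -0.177, 0.984], [0.004, 0.984, 0.177], [-1.0, 0.003, 0.008]]
ft_force: [0.5, 2.8, 0.4]
grip_width: 0.0096
```

```bash
python3 snap.py c6
```

```text
5.0333 [0.5558 0.1512 0.0607] [[0.007, -0.176, 0.984], [0.004, 0.984, 0.176], [-1.0, 0.002, 0.007]] [ 0.28  2.4  -0.21] 0.009366020073669592
top tcp px [[149.26367518 158.79272731]]
side tcp px [[216.74034305 138.98969782]]
```

View pics/c6_top.png

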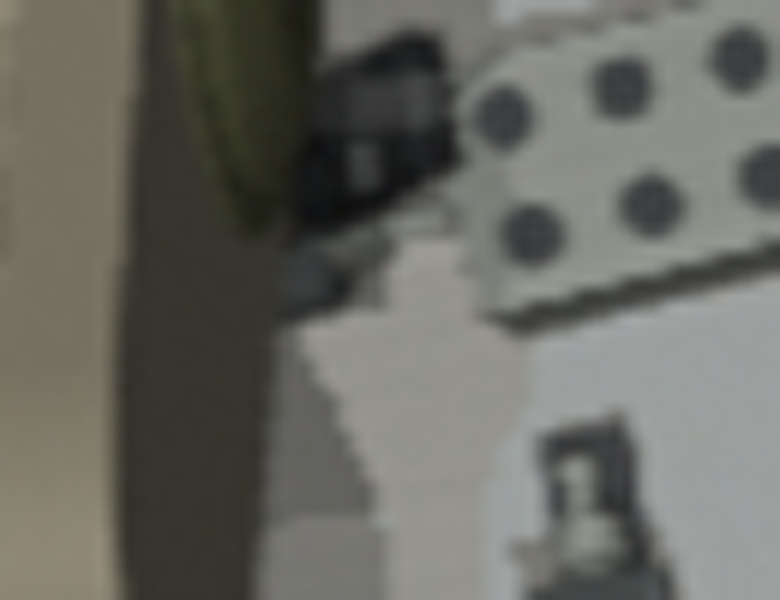

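View pics/c6_side.png

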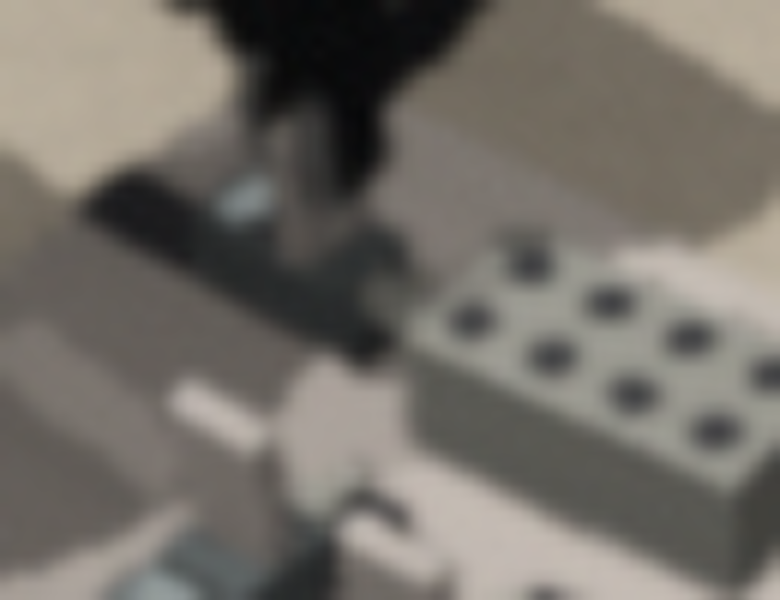

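The tip is hard to see in the gripper's shadow. I'll release c here, go to a, and judge c later with a clear view.

Request:
{"name": "play_rows", "arguments": {
  "travel": [
    [0,0,0],
    [0,0,0],
    [0,0,0],
    [0,0,1.5],
    [0,0,3],
    [-0.5,-0.5,2],
    [-1.2,-1,0],
    [-1.2,-1,0],
    [-1.2,-1,0],
    [-1.2,-1,0],
    [-1.2,-1,0],
    [-1.2,-1,0]
  ],
  "rotation": [
    [0,0,0],
    [0,0,0],
    [0,0,0],
    [0,0,0],
    [0,0,0],
    [0,0,-0.12],
    [0,0,-0.12],
    [0,0,-0.12],
    [0,0,-0.12],
    [0,0,-0.12],
    [0,0,-0.12],
    [0,0,-0.12]
  ],
  "claw": [2,3,3,3,3,3,3,3,4,4,4,4]
}}

```text
time_s: 6.03
position: [0.4773, 0.0822, 0.1284]
tool_rot: [[0.008, 0.638, 0.77], [-0.005, 0.77, -0.638], [-1.0, 0.001, 0.01]]
ft_force: [1.2, -0.2, -0.9]
grip_width: 0.0399
```

Request:
{"name": "play_rows", "arguments": {
  "travel": [
    [-0.3,-0.2,0],
    [-0.3,-0.2,0],
    [0,0,0],
    [0,0,0],
    [0,0,0],
    [0,0,0],
    [0,0,0]
  ],
  "rotation": [
    [0,0,-0.12],
    [0,0,-0.12],
    [0,0,-0.12],
    [0,0,-0.12],
    [0,0,-0.12],
    [0,0,-0.12],
    [0,0,0]
  ],
  "claw": [4,4,4,4,4,4,4]
}}

```text
time_s: 6.62
position: [0.4683, 0.0747, 0.1293]
tool_rot: [[0.001, 0.992, 0.124], [-0.012, 0.124, -0.992], [-1.0, -0.0, 0.012]]
ft_force: [-0.4, 0.9, -0.0]
grip_width: 0.0397
```

Request:
{"name": "play_rows", "arguments": {
  "travel": [
    [0.5,0.6,0],
    [0,0,-2],
    [0,0,-2],
    [0,0,-1],
    [0,0,0]
  ],
  "rotation": [
    [0.012,0,0.05],
    [0,0,0],
    [0,0,0],
    [0,0,0],
    [0,0,0]
  ],
  "claw": [4,4,4,4,4]
}}

```text
time_s: 7.03
position: [0.4744, 0.0803, 0.0787]
tool_rot: [[0.006, 0.981, 0.195], [-0.001, 0.195, -0.981], [-1.0, 0.006, 0.002]]
ft_force: [-0.2, -1.8, -0.8]
grip_width: 0.0401
```

```bash
sed -i 's/top=(130,140,65,50),side=(190,125,65,50)/top=(130,140,85,65),side=(190,125,85,65)/; s/fx=12,fy=12,/fx=9,fy=9,/' snap.py; python3 snap.py a1
```

```text
7.1333 [0.4752 0.0803 0.0803] [[0.009, 0.981, 0.193], [-0.001, 0.193, -0.981], [-1.0, 0.008, 0.003]] [ 1.27 -0.12 -0.8 ] 0.03985454743392984
top tcp px [[178.23068895 192.48468647]]
side tcp px [[208.69100609 158.44280085]]
```

View pics/a1_side.png

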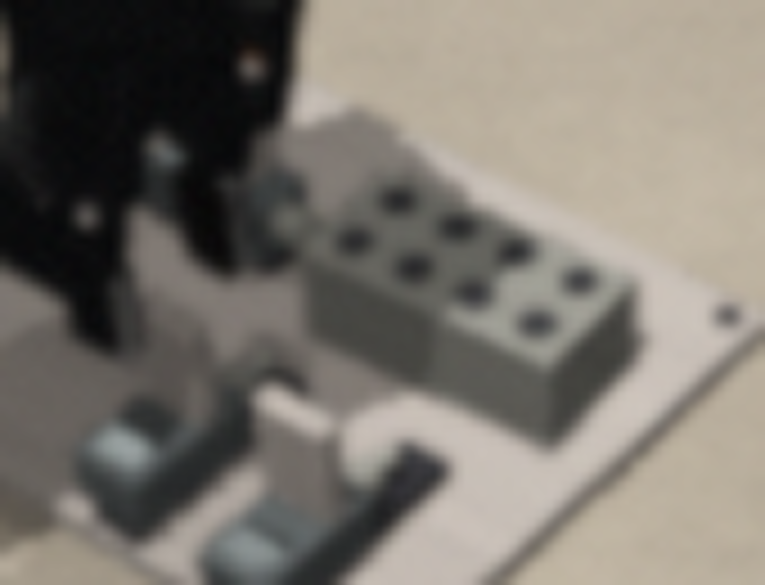

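View pics/a1_top.png

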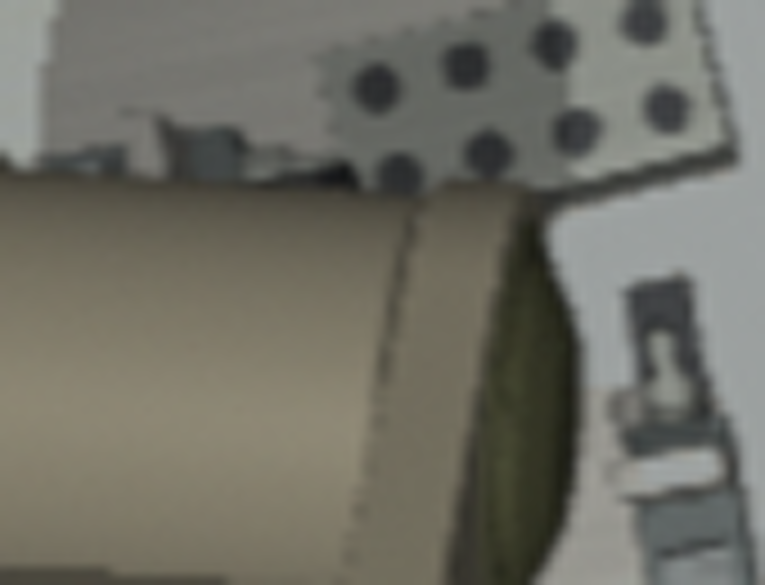

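Tab a at (170,365) in the side crop lies between the two finger tips. I'll lower and close.

Request:
{"name": "play_rows", "arguments": {
  "travel": [
    [-0.1,0,-1.2],
    [0,0,-0.8],
    [0,0,0],
    [0,0,0],
    [0,0,0],
    [0,0,0],
    [0,0,0],
    [0,0,0],
    [0,0,0],
    [0,0,0]
  ],
  "rotation": [
    [0.008,0.008,-0.02],
    [0,0,0],
    [0,0,0],
    [0,0,0],
    [0,0,0],
    [0,0,0],
    [0,0,0],
    [0,0,0],
    [0,0,0],
    [0,0,0]
  ],
  "claw": [4,4,3.5,2.5,1.8,1.5,1.2,0.7,0.7,0.7]
}}

```text
time_s: 7.97
position: [0.475, 0.0799, 0.0607]
tool_rot: [[0.004, 0.984, 0.175], [0.007, 0.175, -0.984], [-1.0, 0.005, -0.006]]
ft_force: [0.1, -0.2, -1.8]
grip_width: 0.0094
```

Request:
{"name": "play_rows", "arguments": {
  "travel": [
    [0,0,0],
    [0,0,0],
    [0,0,0]
  ],
  "rotation": [
    [0,0,0],
    [0,0,0],
    [0,0,0]
  ],
  "claw": [0.7,0.7,0.7]
}}

```text
time_s: 8.22
position: [0.475, 0.0799, 0.0607]
tool_rot: [[0.003, 0.984, 0.175], [0.007, 0.175, -0.984], [-1.0, 0.005, -0.006]]
ft_force: [-0.8, -1.1, -1.8]
grip_width: 0.0099
```

Request:
{"name": "play_rows", "arguments": {
  "travel": [
    [0.49,0.09,0],
    [0.49,0.09,0],
    [0.49,0.09,0],
    [0.4,0.07,0],
    [0.2,0.03,0],
    [0,0,0],
    [0,0,0],
    [0,0,0]
  ],
  "rotation": [
    [0,0,0],
    [0,0,0],
    [0,0,0],
    [0,0,0],
    [0,0,0],
    [0,0,0],
    [0,0,0],
    [0,0,0]
  ],
  "claw": [0.7,0.7,0.7,0.7,0.7,0.7,0.7,0.7]
}}

```text
time_s: 8.88
position: [0.4969, 0.0838, 0.0607]
tool_rot: [[0.0, 0.984, 0.176], [0.006, 0.176, -0.984], [-1.0, 0.001, -0.006]]
ft_force: [-2.9, -1.1, 0.2]
grip_width: 0.0098
```

Request:
{"name": "play_rows", "arguments": {
  "travel": [
    [0,0,0],
    [0,0,0],
    [0,0,0],
    [0,0,2.2],
    [0,0,2.2],
    [-0.7,-2.1,0],
    [-0.7,-2.1,0],
    [-0.7,-2.1,0],
    [0,0,0],
    [0,0,0]
  ],
  "rotation": [
    [0,0,0],
    [0,0,0],
    [0,0,0],
    [0,0,0],
    [0,0,0],
    [0,0,0],
    [0,0,0],
    [0,0,0],
    [0,0,0],
    [0,0,0]
  ],
  "claw": [2,3,3,3,3,4,4,4,4,4]
}}

```text
time_s: 9.72
position: [0.4782, 0.0197, 0.1082]
tool_rot: [[0.011, 0.984, 0.178], [0.007, 0.178, -0.984], [-1.0, 0.012, -0.005]]
ft_force: [-0.1, -1.0, -0.9]
grip_width: 0.04
```

```bash
 python3 snap.py b1
```

```text
9.8167 [0.4783 0.0203 0.1081] [[0.01, 0.984, 0.179], [0.007, 0.179, -0.984], [-1.0, 0.011, -0.005]] [-0.26 -0.09  0.62] 0.039964505751196734
top tcp px [[203.23988997 190.10149602]]
side tcp px [[222.27141458 161.45290226]]
```

View pics/b1_side.png

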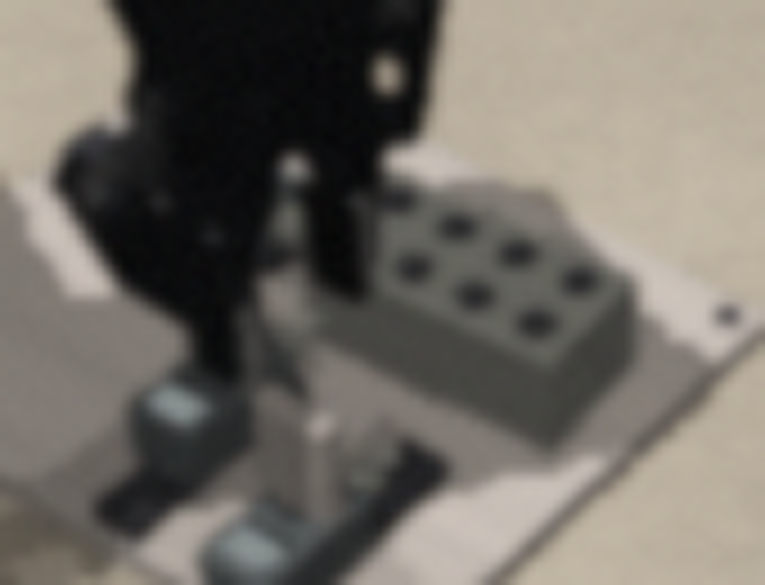

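View pics/b1_top.png

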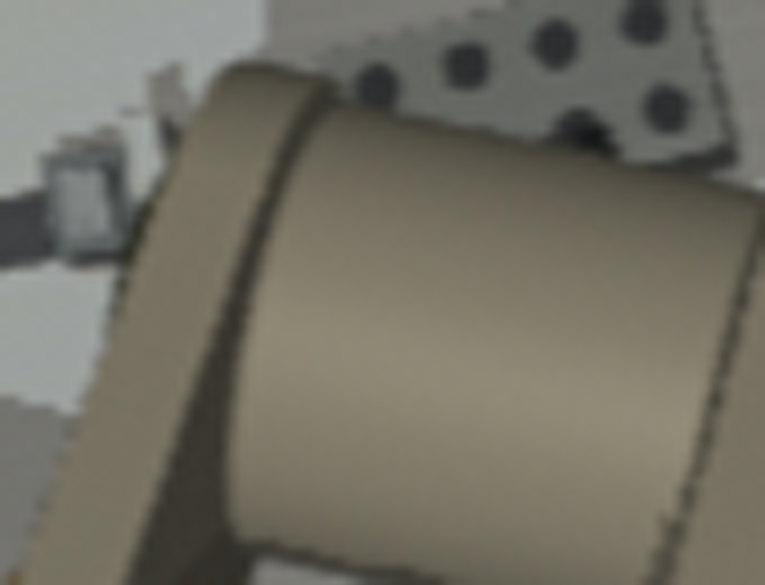

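Request:
{"name": "play_rows", "arguments": {
  "travel": [
    [-0.1,0.1,-1.6],
    [0,0,-1.6],
    [0,0,-1.2],
    [0,0,0],
    [0,0,0],
    [0,0,0],
    [0,0,0],
    [0,0,0],
    [0,0,0],
    [0,0,0],
    [0,0,0],
    [0,0,0]
  ],
  "rotation": [
    [-0.007,0.01,-0.006],
    [0,0,0],
    [0,0,0],
    [0,0,0],
    [0,0,0],
    [0,0,0],
    [0,0,0],
    [0,0,0],
    [0,0,0],
    [0,0,0],
    [0,0,0],
    [0,0,0]
  ],
  "claw": [4,4,4,4,3,2,1.5,1.2,0.7,0.7,0.7,0.7]
}}

```text
time_s: 10.82
position: [0.4787, 0.0258, 0.0639]
tool_rot: [[0.002, 0.984, 0.178], [-0.0, 0.178, -0.984], [-1.0, 0.002, 0.001]]
ft_force: [-1.2, -0.9, -4.7]
grip_width: 0.0095
```

Request:
{"name": "play_rows", "arguments": {
  "travel": [
    [0,0,0],
    [0,0,0]
  ],
  "rotation": [
    [0,0,0],
    [0,0,0]
  ],
  "claw": [0.7,0.7]
}}

```text
time_s: 10.98
position: [0.4787, 0.0258, 0.0639]
tool_rot: [[0.002, 0.984, 0.178], [-0.0, 0.178, -0.984], [-1.0, 0.002, 0.001]]
ft_force: [-0.9, -0.6, -4.4]
grip_width: 0.0093
```

Request:
{"name": "play_rows", "arguments": {
  "travel": [
    [0.5,0.09,0],
    [0.5,0.09,0],
    [0.5,0.09,0],
    [0.5,0.09,0],
    [0.5,0.09,0],
    [0.2,0.04,0],
    [0.1,0.02,0],
    [0,0,0],
    [0,0,0]
  ],
  "rotation": [
    [0,0,0],
    [0,0,0],
    [0,0,0],
    [0,0,0],
    [0,0,0],
    [0,0,0],
    [0,0,0],
    [0,0,0],
    [0,0,0]
  ],
  "claw": [0.7,0.7,0.7,0.7,0.7,0.7,0.7,0.7,0.7]
}}

```text
time_s: 11.73
position: [0.5091, 0.0312, 0.0639]
tool_rot: [[-0.001, 0.984, 0.178], [-0.001, 0.178, -0.984], [-1.0, -0.001, 0.001]]
ft_force: [-2.7, -2.5, -2.3]
grip_width: 0.0097
```

Request:
{"name": "play_rows", "arguments": {
  "travel": [
    [0,0,0],
    [0,0,0],
    [0,0,0],
    [0,0,2.2],
    [0,0,2.5],
    [0,-2.5,2.5],
    [0,-4,2],
    [0,-4,0],
    [0,-4,0],
    [0,-4,0],
    [0,0,0]
  ],
  "rotation": [
    [0,0,0],
    [0,0,0],
    [0,0,0],
    [0,0,0],
    [0,0,0],
    [0,0,0],
    [0,0,0],
    [0,0,0],
    [0,0,0],
    [0,0,0],
    [0,0,0]
  ],
  "claw": [2,3,3,3,3,4,4,4,4,4,4]
}}

```text
time_s: 12.65
position: [0.5116, -0.1585, 0.1644]
tool_rot: [[0.015, 0.983, 0.185], [-0.005, 0.186, -0.983], [-1.0, 0.014, 0.008]]
ft_force: [-0.6, -0.2, 0.1]
grip_width: 0.0398
```

```bash
 python3 snap.py v1
```

```text
12.75 [ 0.5112 -0.1536  0.1641] [[0.014, 0.982, 0.188], [-0.002, 0.188, -0.982], [-1.0, 0.013, 0.005]] [-0.58  0.64  0.28] 0.04067442384854183
top tcp px [[283.24407367 172.07489807]]
side tcp px [[279.06900825 175.03808016]]
```

View pics/v1_side.png

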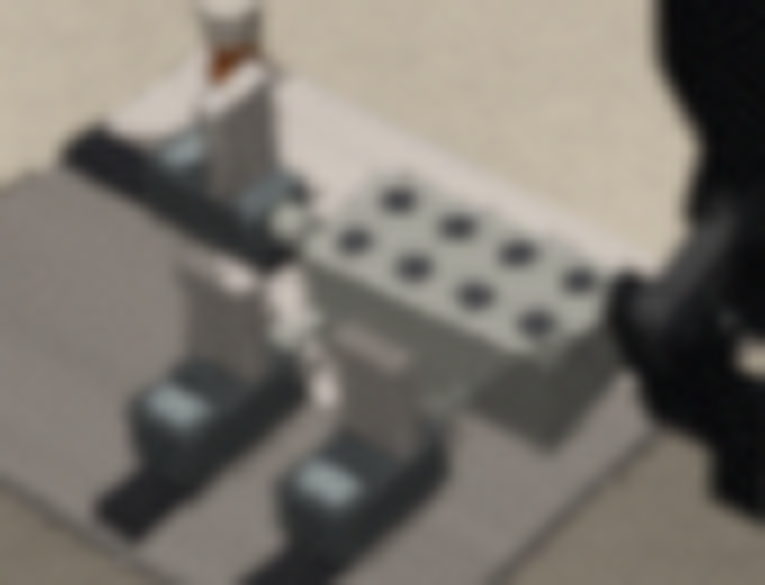

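View pics/v1_top.png

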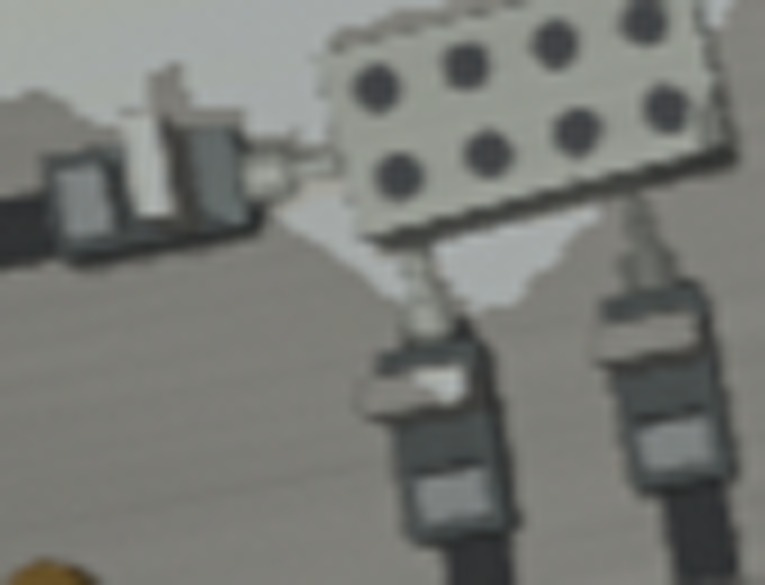

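Request:
{"name": "play_rows", "arguments": {
  "travel": [
    [-1.5,-4,0],
    [-1.5,-4,0],
    [-1.5,-4,0],
    [0,0,0]
  ],
  "rotation": [
    [0,0,0],
    [0,0,0],
    [0,0,0],
    [0,0,0]
  ],
  "claw": [4,3,2,1]
}}

```text
time_s: 13.08
position: [0.4671, -0.2686, 0.1645]
tool_rot: [[0.016, 0.98, 0.199], [-0.001, 0.199, -0.98], [-1.0, 0.015, 0.004]]
ft_force: [0.7, -0.7, 0.1]
grip_width: 0.0105
```

```bash
cat >view.py <<'E'
import sys,cv2,numpy as np
from rig import env
n=sys.argv[1]
for c,(x,y,w,h) in dict(top=(132,140,82,56),side=(195,125,60,54)).items():
    im=np.mean([env.get_image(c).astype(float) for _ in range(4)],0); np.save(f"pics/{n}_{c}.npy",im)
    k=im[y:y+h,x:x+w,::-1]; k=(k-k.min())/(k.max()-k.min())*255
    f=9.5 if c=='top' else 11
    cv2.imwrite(f"pics/{n}_{c}.png",cv2.resize(k.astype(np.uint8),None,fx=f,fy=f,interpolation=cv2.INTER_CUBIC))
print(env.observe()['time_s'],env.observe()['position'])
E
python3 view.py v2
```

```text
13.4833 [ 0.46901459 -0.26317747  0.16461092]
```

View pics/v2_top.png

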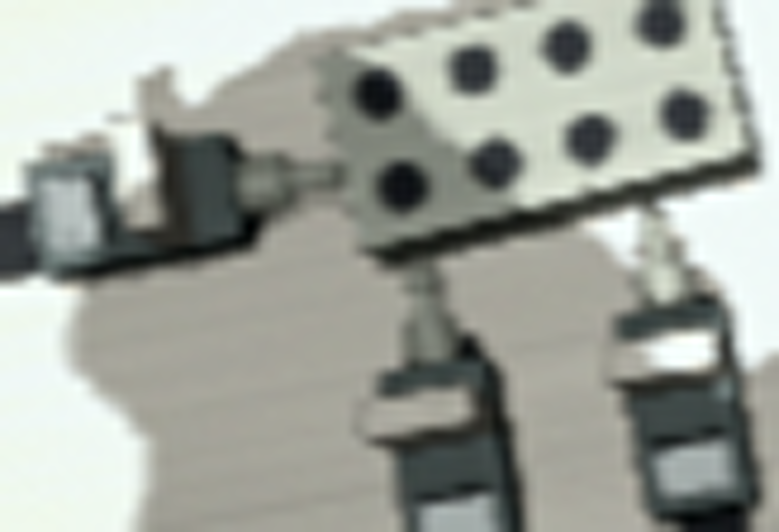

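View pics/v2_side.png

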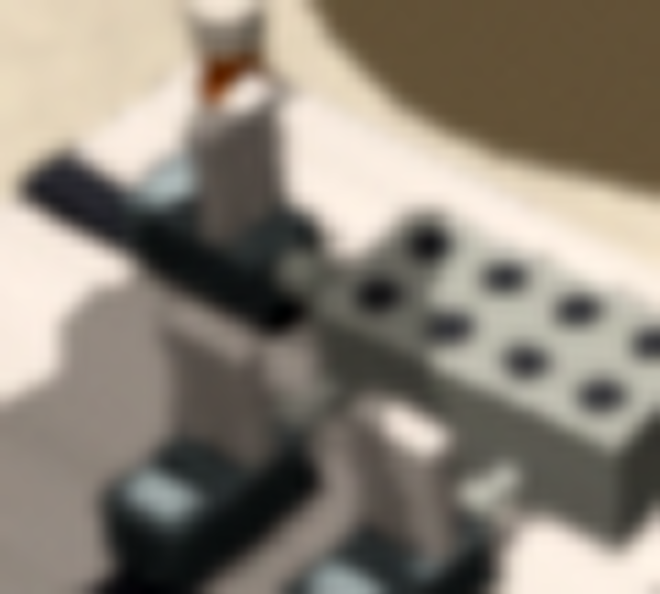

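```bash
python3 - <<'E'
from h import *
np.set_printoptions(precision=4,suppress=True)
n=np.array([.9707,.2402]);u=np.array([-.2402,.9707]);c=np.array([.576,.063])
da=np.array([.9848,.1736]);dc=np.array([.1736,-.9848])
P={g:onz('top',up(p,132,140,9.5),.082)[0,:2] for g,p in dict(a=(419,416),b=(665,358),c=(140,175)).items()}
B={g:onz('top',up(p,132,140,9.5),.032)[0,:2] for g,p in dict(a=(426,262),b=(654,205),c=(345,174)).items()}
for g in 'abc':
    d=dc if g=='c' else da
    for nm,fr in(('paddle+42',P[g]+.042*d),('ball seen',B[g])):
        bc=fr-.004*d
        gap=(u@(bc-c)-.054 if g=='c' else -n@(bc-c)-.029)/.9975
        print(g,nm,fr,'gap mm',gap*1e3)
    print('  sep',d@(B[g]-P[g])*1e3)
E
python3 - <<'E'
import numpy as np,cv2
im=np.load('pics/v2_top.npy')[:,:,::-1]
def f(x,y,w,h,n,s=20):
    k=im[y:y+h,x:x+w]; k=(k-k.min())/(k.max()-k.min())*255
    return cv2.resize(k.astype(np.uint8),None,fx=s,fy=s,interpolation=cv2.INTER_CUBIC)
A=f(165,160,24,26,0,15);B=f(190,150,24,26,0,15);C=f(150,146,24,26,0,15)
cv2.imwrite('pics/v2_z.png',np.hstack([A,B,C])[:, :])
print(np.hstack([A,B,C]).shape)
E
```

```text
a paddle+42 [0.5374 0.0932] gap mm 5.239918584399231
a ball seen [0.5392 0.0926] gap mm 3.6094823141433583
  sep 43.68956379174705
b paddle+42 [0.5509 0.0342] gap mm 6.281554844938839
b ball seen [0.5533 0.0351] gap mm 3.7794635842122166
  sep 44.467764516979
c paddle+42 [0.562  0.1118] gap mm 0.7073890123298396
c ball seen [0.5617 0.1131] gap mm 2.0694709771318944
  sep 40.64269636673703
(390, 1080, 3)
```

```bash
python3 -c "
import cv2;i=cv2.imread('pics/v2_z.png');cv2.imwrite('pics/v2_zz.png',cv2.resize(i,(792,286)))"
```

```text
(no output)
```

View pics/v2_zz.png

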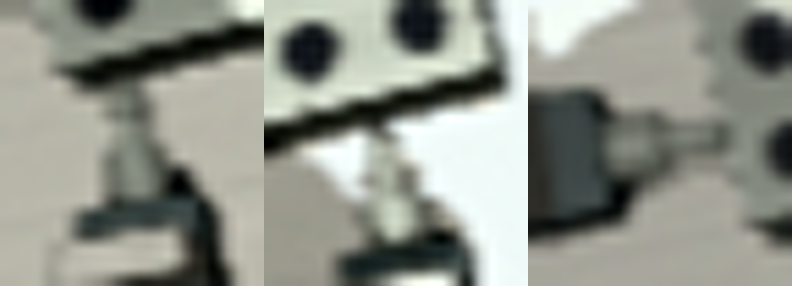

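```bash
python3 - <<'E'
from h import *
np.set_printoptions(precision=4,suppress=True)
n=np.array([.9707,.2402]);u=np.array([-.2402,.9707]);c=np.array([.5738,.0592])
b=onz('side',up((300,270),195,125,11),.032)[0,:2]; print(b,(u@(b-c)-.054)*1e3, n@(b-c)*1e3)
for g in(0,2,4,-4):
    # where ball c center would project
    da=np.array([.9848,.1736])
    t=c+u*(.054+g/1e3)+n*(-.009)
    print(g,(proj('side',np.r_[t,.032])[0]-[195,125]+.5)*11-.5)
import cv2
im=np.load('pics/v2_side.npy')[:,:,::-1]
k=im[136:166,208:248]; k=(k-k.min())/(k.max()-k.min())*255
cv2.imwrite('pics/v2_sz.png',cv2.resize(k.astype(np.uint8),None,fx=20,fy=20,interpolation=cv2.INTER_CUBIC))
E
```

```text
[0.5572 0.1326] 21.21082751057552 1.5603044561825654
0 [337.9656 319.8046]
2 [332.1203 317.1096]
4 [326.2836 314.4187]
-4 [349.6823 325.2065]
```

View pics/v2_sz.png

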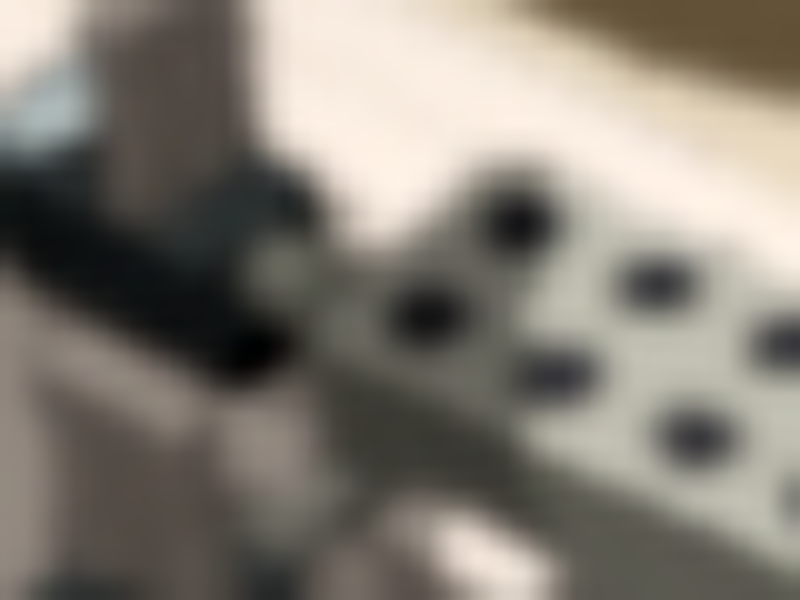

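Request:
{"name": "play_rows", "arguments": {
  "travel": [
    [0.6,3.7,0],
    [0.6,3.7,0],
    [0.6,3.7,0],
    [0.6,3.7,-0.5],
    [0.6,3.7,-1],
    [0.6,3.7,-1],
    [0.4,3.7,-1],
    [0,1.5,-1],
    [0,0,0],
    [0,0,0]
  ],
  "rotation": [
    [0,0.015,-0.025],
    [0,0,0],
    [0,0,0],
    [0,0,0],
    [0,0,0],
    [0,0,0],
    [0,0,0],
    [0,0,0],
    [0,0,0],
    [0,0,0]
  ],
  "claw": [4,4,4,4,4,4,4,4,4,4]
}}

```text
time_s: 14.32
position: [0.5094, 0.0284, 0.119]
tool_rot: [[0.005, 0.983, 0.185], [-0.002, 0.185, -0.983], [-1.0, 0.004, 0.003]]
ft_force: [0.6, -0.5, 1.1]
grip_width: 0.04
```

Request:
{"name": "play_rows", "arguments": {
  "travel": [
    [0,0,-1.8],
    [0,0,-1.8],
    [0,0,-1.7],
    [0,0,0],
    [0,0,0]
  ],
  "rotation": [
    [0,0,-0.01],
    [0,0,0],
    [0,0,0],
    [0,0,0],
    [0,0,0]
  ],
  "claw": [4,4,4,4,4]
}}

```text
time_s: 14.73
position: [0.5115, 0.0251, 0.0678]
tool_rot: [[0.011, 0.985, 0.174], [-0.004, 0.174, -0.985], [-1.0, 0.011, 0.006]]
ft_force: [0.4, -0.2, -0.7]
grip_width: 0.0401
```

Request:
{"name": "play_rows", "arguments": {
  "travel": [
    [-0.1,0,-0.5],
    [0,0,0],
    [0,0,0],
    [0,0,0],
    [0,0,0],
    [0,0,0],
    [0,0,0],
    [0,0,0],
    [0,0,0]
  ],
  "rotation": [
    [0,0.01,0],
    [0,0,0],
    [0,0,0],
    [0,0,0],
    [0,0,0],
    [0,0,0],
    [0,0,0],
    [0,0,0],
    [0,0,0]
  ],
  "claw": [3.5,3,2.5,2,1.6,1.2,0.7,0.7,0.7]
}}

```text
time_s: 15.48
position: [0.512, 0.023, 0.0664]
tool_rot: [[0.006, 0.985, 0.173], [-0.006, 0.173, -0.985], [-1.0, 0.005, 0.007]]
ft_force: [-1.1, -0.6, -1.6]
grip_width: 0.0095
```

Request:
{"name": "play_rows", "arguments": {
  "travel": [
    [0,0,0],
    [0,0,0]
  ],
  "rotation": [
    [0,0,0],
    [0,0,0]
  ],
  "claw": [0.7,0.7]
}}

```text
time_s: 15.65
position: [0.512, 0.023, 0.0664]
tool_rot: [[0.006, 0.985, 0.173], [-0.006, 0.173, -0.985], [-1.0, 0.005, 0.007]]
ft_force: [-0.5, -0.2, -0.9]
grip_width: 0.0094
```

Request:
{"name": "play_rows", "arguments": {
  "travel": [
    [0.2,0.03,0],
    [0.2,0.03,0],
    [0.1,0.02,0]
  ],
  "rotation": [
    [0,0,0],
    [0,0,0],
    [0,0,0]
  ],
  "claw": [0.7,0.7,0.7]
}}

```text
time_s: 15.9
position: [0.5162, 0.0237, 0.0664]
tool_rot: [[0.003, 0.985, 0.173], [-0.006, 0.173, -0.985], [-1.0, 0.002, 0.007]]
ft_force: [-3.1, -2.0, 2.4]
grip_width: 0.0097
```

Request:
{"name": "play_rows", "arguments": {
  "travel": [
    [0.1,0.02,0]
  ],
  "rotation": [
    [0,0,0]
  ],
  "claw": [0.7]
}}

```text
time_s: 15.98
position: [0.5171, 0.0239, 0.0664]
tool_rot: [[0.002, 0.985, 0.173], [-0.006, 0.173, -0.985], [-1.0, 0.001, 0.007]]
ft_force: [-3.0, -1.2, 0.8]
grip_width: 0.0091
```

Request:
{"name": "play_rows", "arguments": {
  "travel": [
    [0.1,0.02,0]
  ],
  "rotation": [
    [0,0,0]
  ],
  "claw": [0.7]
}}

```text
time_s: 16.07
position: [0.5182, 0.0241, 0.0664]
tool_rot: [[0.002, 0.985, 0.173], [-0.006, 0.173, -0.985], [-1.0, 0.001, 0.007]]
ft_force: [-3.3, -2.2, 1.2]
grip_width: 0.0094
```

Request:
{"name": "play_rows", "arguments": {
  "travel": [
    [0.1,0.02,0],
    [0,0,0]
  ],
  "rotation": [
    [0,0,0],
    [0,0,0]
  ],
  "claw": [0.7,0.7]
}}

```text
time_s: 16.23
position: [0.5193, 0.0242, 0.0664]
tool_rot: [[0.002, 0.985, 0.173], [-0.007, 0.173, -0.985], [-1.0, 0.001, 0.007]]
ft_force: [-2.3, -0.9, 0.6]
grip_width: 0.0092
```

Request:
{"name": "play_rows", "arguments": {
  "travel": [
    [0.05,0.01,0],
    [0,0,0]
  ],
  "rotation": [
    [0,0,0],
    [0,0,0]
  ],
  "claw": [0.7,0.7]
}}

```text
time_s: 16.4
position: [0.5199, 0.0244, 0.0664]
tool_rot: [[0.002, 0.985, 0.173], [-0.007, 0.173, -0.985], [-1.0, 0.001, 0.007]]
ft_force: [-3.1, -1.6, 1.2]
grip_width: 0.0094
```

Request:
{"name": "play_rows", "arguments": {
  "travel": [
    [0,0,0],
    [0,0,0],
    [0,0,0],
    [0,0,2],
    [0,0,2.2],
    [-0.8,1.9,0],
    [-0.8,1.9,0],
    [-0.6,1.9,0],
    [0,0,0],
    [0,0,0]
  ],
  "rotation": [
    [0,0,0],
    [0,0,0],
    [0,0,0],
    [0,0,0],
    [0,0,0],
    [0,0,0],
    [0,0,0],
    [0,0,0],
    [0,0,0],
    [0,0,0]
  ],
  "claw": [2,3,3,3,3,4,4,4,4,4]
}}

```text
time_s: 17.23
position: [0.5008, 0.0837, 0.1114]
tool_rot: [[0.012, 0.985, 0.171], [-0.004, 0.171, -0.985], [-1.0, 0.011, 0.006]]
ft_force: [-0.1, -0.7, 0.1]
grip_width: 0.04
```

Request:
{"name": "play_rows", "arguments": {
  "travel": [
    [-0.4,0.1,-1.6],
    [0,0,-1.6],
    [0,0,-1.3],
    [0,0,0],
    [0,0,0]
  ],
  "rotation": [
    [0,0.011,0.003],
    [0,0,0],
    [0,0,0],
    [0,0,0],
    [0,0,0]
  ],
  "claw": [4,4,4,4,4]
}}

```text
time_s: 17.65
position: [0.4993, 0.0827, 0.0658]
tool_rot: [[0.006, 0.985, 0.173], [-0.005, 0.173, -0.985], [-1.0, 0.005, 0.005]]
ft_force: [0.2, 0.2, 0.4]
grip_width: 0.04
```

Request:
{"name": "play_rows", "arguments": {
  "travel": [
    [-0.15,0,-0.3],
    [0,0,0],
    [0,0,0],
    [0,0,0],
    [0,0,0],
    [0,0,0],
    [0,0,0],
    [0,0,0],
    [0,0,0],
    [0,0,0],
    [0,0,0]
  ],
  "rotation": [
    [0,0,0],
    [0,0,0],
    [0,0,0],
    [0,0,0],
    [0,0,0],
    [0,0,0],
    [0,0,0],
    [0,0,0],
    [0,0,0],
    [0,0,0],
    [0,0,0]
  ],
  "claw": [3.5,3,2.5,2,1.6,1.2,0.7,0.7,0.7,0.7,0.7]
}}

```text
time_s: 18.57
position: [0.4989, 0.0815, 0.065]
tool_rot: [[0.009, 0.985, 0.172], [-0.005, 0.172, -0.985], [-1.0, 0.008, 0.007]]
ft_force: [0.7, -0.3, -1.0]
grip_width: 0.0092
```

Request:
{"name": "play_rows", "arguments": {
  "travel": [
    [0.2,0.04,0],
    [0.2,0.04,0],
    [0.1,0.02,0]
  ],
  "rotation": [
    [0,0,0],
    [0,0,0],
    [0,0,0]
  ],
  "claw": [0.7,0.7,0.7]
}}

```text
time_s: 18.82
position: [0.503, 0.0823, 0.065]
tool_rot: [[0.006, 0.985, 0.173], [-0.006, 0.173, -0.985], [-1.0, 0.005, 0.007]]
ft_force: [-3.4, -2.6, 1.1]
grip_width: 0.0091
```

Request:
{"name": "play_rows", "arguments": {
  "travel": [
    [0.1,0.02,0],
    [0,0,0]
  ],
  "rotation": [
    [0,0,0],
    [0,0,0]
  ],
  "claw": [0.7,0.7]
}}

```text
time_s: 18.98
position: [0.5041, 0.0825, 0.065]
tool_rot: [[0.005, 0.985, 0.173], [-0.006, 0.173, -0.985], [-1.0, 0.004, 0.007]]
ft_force: [-1.9, 0.0, 0.3]
grip_width: 0.0094
```

Request:
{"name": "play_rows", "arguments": {
  "travel": [
    [0.1,0.02,0],
    [0,0,0]
  ],
  "rotation": [
    [0,0,0],
    [0,0,0]
  ],
  "claw": [0.7,0.7]
}}

```text
time_s: 19.15
position: [0.5052, 0.0826, 0.065]
tool_rot: [[0.005, 0.985, 0.173], [-0.006, 0.173, -0.985], [-1.0, 0.004, 0.007]]
ft_force: [-1.4, -0.9, 0.7]
grip_width: 0.0094
```

Request:
{"name": "play_rows", "arguments": {
  "travel": [
    [0.13,0.02,0],
    [0,0,0]
  ],
  "rotation": [
    [0,0,0],
    [0,0,0]
  ],
  "claw": [0.7,0.7]
}}

```text
time_s: 19.32
position: [0.5066, 0.0829, 0.065]
tool_rot: [[0.005, 0.985, 0.173], [-0.006, 0.173, -0.985], [-1.0, 0.004, 0.007]]
ft_force: [-1.7, -1.7, -0.0]
grip_width: 0.0094
```

Request:
{"name": "play_rows", "arguments": {
  "travel": [
    [0,0,0],
    [0,0,0],
    [0,0,0],
    [0,0,2],
    [0,0,2.5],
    [0.8,1,2],
    [0.8,1.2,0],
    [0.8,1.2,0],
    [0.8,1.2,0],
    [0.8,1.2,0],
    [0.8,1.0,0],
    [0,0,0]
  ],
  "rotation": [
    [0,0,0],
    [0,0,0],
    [0,0,0],
    [0,0,0],
    [0,0,0],
    [0,0,0.12],
    [0,0,0.12],
    [0,0,0.12],
    [0,0,0.12],
    [0,0,0.12],
    [0,0,0.12],
    [0,0,0.12]
  ],
  "claw": [2,3,3,3,3,4,4,4,4,4,4,4]
}}

```text
time_s: 20.32
position: [0.56, 0.1553, 0.1351]
tool_rot: [[0.018, 0.504, 0.864], [0.006, 0.864, -0.504], [-1.0, 0.014, 0.012]]
ft_force: [-0.1, -0.0, -0.1]
grip_width: 0.0402
```

Request:
{"name": "play_rows", "arguments": {
  "travel": [
    [0,0,0],
    [0,0,0],
    [0,0,0],
    [0,0,0],
    [0,0,0],
    [0,0,0],
    [0,0,0]
  ],
  "rotation": [
    [0,0,0.12],
    [0,0,0.12],
    [0,0,0.12],
    [0,0,0.12],
    [0,0,0.1],
    [0,0,0],
    [0,0,0]
  ],
  "claw": [4,4,4,4,4,4,4]
}}

```text
time_s: 20.9
position: [0.5619, 0.1574, 0.135]
tool_rot: [[0.015, -0.078, 0.997], [0.018, 0.997, 0.078], [-1.0, 0.017, 0.016]]
ft_force: [0.1, 0.9, 0.3]
grip_width: 0.0398
```

Request:
{"name": "play_rows", "arguments": {
  "travel": [
    [-0.6,-0.5,0],
    [0,0,-1.8],
    [0,0,-1.8],
    [0,0,-1.8],
    [0,0,-1],
    [0,0,0],
    [0,0,0]
  ],
  "rotation": [
    [-0.018,0.015,0.097],
    [0,0,0],
    [0,0,0],
    [0,0,0],
    [0,0,0],
    [0,0,0],
    [0,0,0]
  ],
  "claw": [4,4,4,4,4,4,4]
}}

```text
time_s: 21.48
position: [0.5569, 0.1527, 0.07]
tool_rot: [[0.004, -0.157, 0.988], [0.0, 0.988, 0.157], [-1.0, -0.0, 0.004]]
ft_force: [0.2, -0.4, 1.0]
grip_width: 0.0401
```

Request:
{"name": "play_rows", "arguments": {
  "travel": [
    [0,-0.1,-0.5],
    [0,0,0],
    [0,0,0],
    [0,0,0],
    [0,0,0],
    [0,0,0],
    [0,0,0],
    [0,0,0],
    [0,0,0],
    [0,0,0],
    [0,0,0]
  ],
  "rotation": [
    [0,0,0.017],
    [0,0,0],
    [0,0,0],
    [0,0,0],
    [0,0,0],
    [0,0,0],
    [0,0,0],
    [0,0,0],
    [0,0,0],
    [0,0,0],
    [0,0,0]
  ],
  "claw": [3.5,3,2.5,2,1.6,1.2,0.7,0.7,0.7,0.7,0.7]
}}

```text
time_s: 22.4
position: [0.5585, 0.1517, 0.0677]
tool_rot: [[0.01, -0.172, 0.985], [0.001, 0.985, 0.172], [-1.0, -0.001, 0.01]]
ft_force: [-0.3, -0.6, -0.4]
grip_width: 0.0092
```

Request:
{"name": "play_rows", "arguments": {
  "travel": [
    [0.03,-0.2,0],
    [0.03,-0.2,0],
    [0,0,0]
  ],
  "rotation": [
    [0,0,0],
    [0,0,0],
    [0,0,0]
  ],
  "claw": [0.7,0.7,0.7]
}}

```text
time_s: 22.65
position: [0.5591, 0.1483, 0.0678]
tool_rot: [[0.01, -0.172, 0.985], [0.003, 0.985, 0.172], [-1.0, 0.001, 0.01]]
ft_force: [1.7, -0.6, -1.0]
grip_width: 0.0094
```

Request:
{"name": "play_rows", "arguments": {
  "travel": [
    [0.02,-0.1,0],
    [0.02,-0.1,0],
    [0,0,0]
  ],
  "rotation": [
    [0,0,0],
    [0,0,0],
    [0,0,0]
  ],
  "claw": [0.7,0.7,0.7]
}}

```text
time_s: 22.9
position: [0.5594, 0.1465, 0.0678]
tool_rot: [[0.01, -0.172, 0.985], [0.003, 0.985, 0.172], [-1.0, 0.002, 0.01]]
ft_force: [1.2, 1.7, -0.3]
grip_width: 0.0091
```

Request:
{"name": "play_rows", "arguments": {
  "travel": [
    [0.02,-0.1,0],
    [0.02,-0.1,0],
    [0,0,0]
  ],
  "rotation": [
    [0,0,0],
    [0,0,0],
    [0,0,0]
  ],
  "claw": [0.7,0.7,0.7]
}}

```text
time_s: 23.15
position: [0.5598, 0.1446, 0.0678]
tool_rot: [[0.009, -0.172, 0.985], [0.004, 0.985, 0.172], [-1.0, 0.002, 0.01]]
ft_force: [-0.3, 1.9, -0.9]
grip_width: 0.0095
```

Request:
{"name": "play_rows", "arguments": {
  "travel": [
    [0,0,0],
    [0,0,0],
    [0,0,0],
    [0,0,2],
    [0,0,3],
    [-3,0,3],
    [-4,0,2],
    [-4,0,0],
    [-4,-2,0],
    [-3,-3,0],
    [0,-3,0],
    [0,-4,0]
  ],
  "rotation": [
    [0,0,0],
    [0,0,0],
    [0,0,0],
    [0,0,0],
    [0,0,0],
    [0,0,0],
    [0,0,0],
    [0,0,0],
    [0,0,0],
    [0,0,0],
    [0,0,0],
    [0,0,0]
  ],
  "claw": [2,3,3,3,3,4,4,4,3,2,1,0]
}}

```text
time_s: 24.15
position: [0.3755, 0.0252, 0.1698]
tool_rot: [[0.013, -0.18, 0.984], [-0.001, 0.984, 0.18], [-1.0, -0.003, 0.012]]
ft_force: [1.6, -0.1, 0.4]
grip_width: 0.0005
```

Request:
{"name": "play_rows", "arguments": {
  "travel": [
    [0,-4,0],
    [0,-4,0],
    [0,-4,0],
    [0,-4,0],
    [0,-4,0],
    [0,-4,0],
    [0,-4,0],
    [0,-4,0],
    [0,-4,0],
    [0,0,0]
  ],
  "rotation": [
    [0,0,0],
    [0,0,0],
    [0,0,0],
    [0,0,0],
    [0,0,0],
    [0,0,0],
    [0,0,0],
    [0,0,0],
    [0,0,0],
    [0,0,0]
  ],
  "claw": [0,0,0,0,0,0,0,0,0,0]
}}

```text
time_s: 24.98
position: [0.3679, -0.3563, 0.1726]
tool_rot: [[0.017, -0.175, 0.984], [-0.012, 0.984, 0.175], [-1.0, -0.014, 0.015]]
ft_force: [-1.5, 0.0, -0.9]
grip_width: -0.0001
```

```bash
python3 view.py v3
```

```text
25.3833 [ 0.36876528 -0.34874334  0.17313068]
```

View pics/v3_top.png

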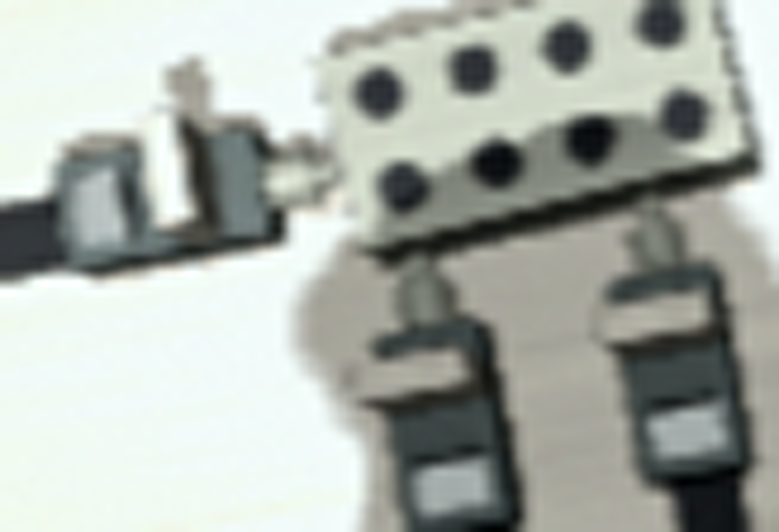

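View pics/v3_side.png

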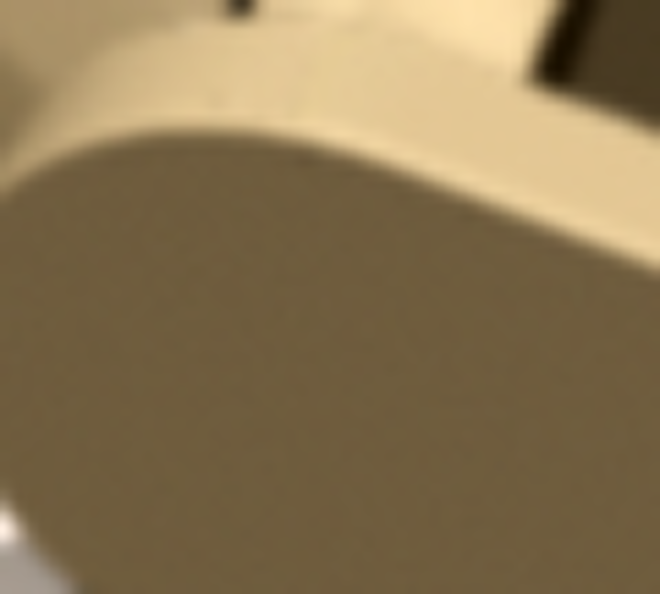

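Top view: the cavities are where they were before, so the block has not moved. The visible tip lengths give about 5.5, 5.2 and 5.1 mm of compression for a, b and c. Next I'll fix the position of the record key.

```bash
python3 - <<'E'
from h import *
import cv2
np.set_printoptions(precision=4,suppress=True)
a=cv2.imread('pics/top0.png').astype(np.float32); b=np.load('pics/v3_top.npy')[:,:,::-1].astype(np.float32)
# block shift between initial and now, upper row in light
g=lambda i:cv2.cvtColor(i[143:162,168:214].astype(np.float32),cv2.COLOR_BGR2GRAY)
print(cv2.phaseCorrelate(g(a),g(b),cv2.createHanningWindow((46,19),cv2.CV_32F)))
s=cv2.imread('pics/side0.png')
cv2.imwrite('pics/keys.png',cv2.resize(s[245:310,285:355],None,fx=8,fy=8,interpolation=cv2.INTER_CUBIC))
print('top', [onz('top',up((224,266),325,165,6),z)[0] for z in(.045,.05)])
E
```

```text
((0.153564675865006, -0.1720692792965437), 0.9141718621055285)
top [array([ 0.4352, -0.3475,  0.045 ]), array([ 0.4351, -0.3462,  0.05  ])]
```

View pics/keys.png

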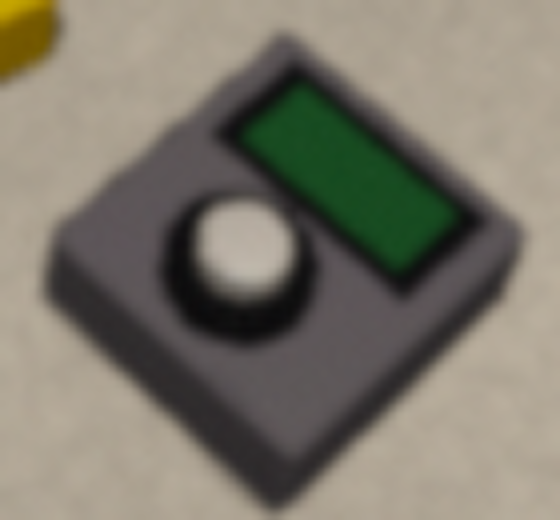

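```bash
python3 - <<'E'
from h import *
from scipy.optimize import least_squares
np.set_printoptions(precision=4,suppress=True)
t=up((224,266),325,165,6)[0]; s=up((245,245),285,245,8)[0]
f=lambda P:np.r_[proj('top',P)[0]-t,proj('side',P)[0]-s]
r=least_squares(f,[.43,-.35,.05]); print(r.x,r.fun)
# with camera offsets: top reads +2mm y,-.4 x ; box corners side (z=.04)
print(onz('side',up([(62,240),(283,38),(520,235),(290,450)],285,245,8),.04), onz('side',s,.05))
E
```

```text
[ 0.4354 -0.3455  0.0541] [ 0.1472 -0.173  -0.2051  0.0292]
[[ 0.4069 -0.3071  0.04  ]
 [ 0.5007 -0.305   0.04  ]
 [ 0.5003 -0.3902  0.04  ]
 [ 0.4069 -0.3888  0.04  ]] [[ 0.4378 -0.3446  0.05  ]]
```

Request:
{"name": "play_rows", "arguments": {
  "travel": [
    [3.4,0,-2],
    [3.3,0.1,-2],
    [0,0,-2],
    [0,0,-1.5],
    [0,0,0],
    [0,0,0]
  ],
  "rotation": [
    [0.012,0.016,0],
    [0,0,0],
    [0,0,0],
    [0,0,0],
    [0,0,0],
    [0,0,0]
  ],
  "claw": [0,0,0,0,0,0]
}}

```text
time_s: 25.88
position: [0.4404, -0.3442, 0.0981]
tool_rot: [[0.003, -0.186, 0.983], [-0.001, 0.983, 0.186], [-1.0, -0.002, 0.003]]
ft_force: [0.6, 1.1, 0.7]
grip_width: -0.0002
```

```bash
sed -i 's/top=(130,140,85,65),side=(190,125,85,65)/top=(320,160,80,65),side=(280,215,85,65)/' snap.py; python3 snap.py k1
```

```text
25.9833 [ 0.4403 -0.3447  0.0988] [[0.004, -0.185, 0.983], [-0.002, 0.983, 0.185], [-1.0, -0.003, 0.004]] [-0.35  0.33 -0.02] 0.00018803603403021957
top tcp px [[366.65188673 206.04569245]]
side tcp px [[318.78421569 262.84982976]]
```

View pics/k1_side.png

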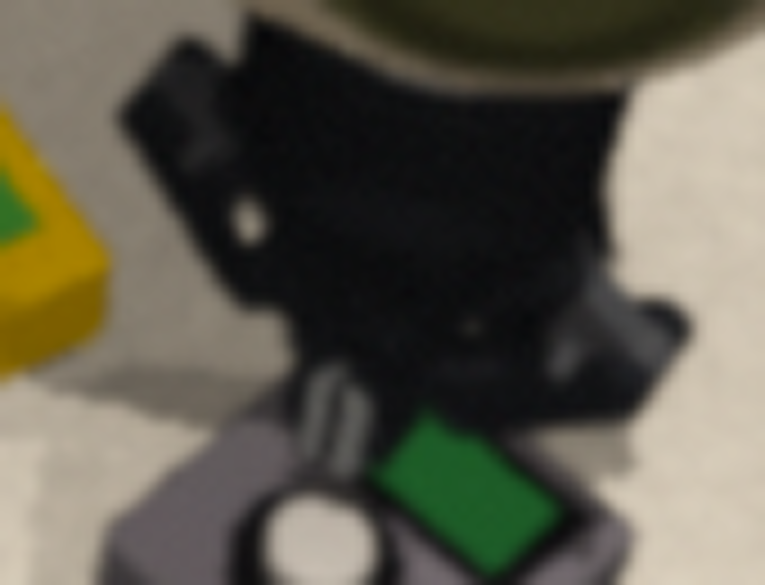

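The shut finger tips at (345,470) in the side crop are just above and behind the key at (320,535). I'll shift 4 mm back and descend.

Request:
{"name": "play_rows", "arguments": {
  "travel": [
    [-0.4,-0.2,-1],
    [0,0,-1],
    [0,0,-0.8],
    [0,0,0],
    [0,0,0]
  ],
  "rotation": [
    [0,0,0],
    [0,0,0],
    [0,0,0],
    [0,0,0],
    [0,0,0]
  ],
  "claw": [0,0,0,0,0]
}}

```text
time_s: 26.4
position: [0.4368, -0.3481, 0.0741]
tool_rot: [[0.009, -0.184, 0.983], [-0.008, 0.983, 0.184], [-1.0, -0.01, 0.008]]
ft_force: [0.3, 0.1, 0.5]
grip_width: -0.0
```

Request:
{"name": "play_rows", "arguments": {
  "travel": [
    [0,0,-0.4],
    [0,0,-0.3],
    [0,0,0]
  ],
  "rotation": [
    [0,0,0],
    [0,0,0],
    [0,0,0]
  ],
  "claw": [0,0,0]
}}

```text
time_s: 26.65
position: [0.4372, -0.3485, 0.0674]
tool_rot: [[0.01, -0.184, 0.983], [-0.01, 0.983, 0.184], [-1.0, -0.011, 0.008]]
ft_force: [-0.2, -0.5, 0.4]
grip_width: -0.0001
```

```bash
python3 snap.py k2
```

```text
26.75 [ 0.4373 -0.3486  0.0678] [[0.011, -0.184, 0.983], [-0.01, 0.983, 0.184], [-1.0, -0.012, 0.009]] [-0.2  -0.85 -0.07] 0.00020641045334780658
top tcp px [[364.85874569 207.76365098]]
side tcp px [[317.4304221  272.48550065]]
```

View pics/k2_side.png

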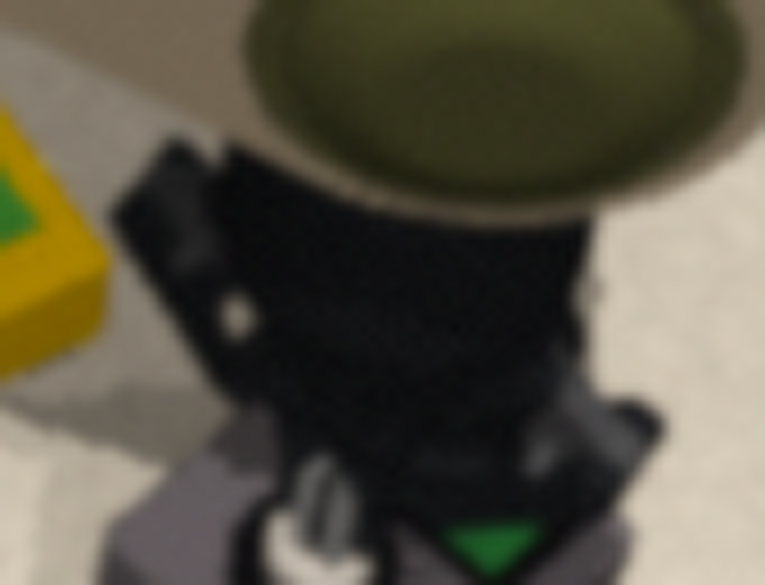

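The tips are over the white key. I'll step down slowly and watch the force.

Request:
{"name": "play_rows", "arguments": {
  "travel": [
    [0,0,-0.3],
    [0,0,-0.3],
    [0,0,-0.2],
    [0,0,0]
  ],
  "rotation": [
    [0,0,0],
    [0,0,0],
    [0,0,0],
    [0,0,0]
  ],
  "claw": [0,0,0,0]
}}

```text
time_s: 27.08
position: [0.4376, -0.3489, 0.0597]
tool_rot: [[0.011, -0.184, 0.983], [-0.011, 0.983, 0.184], [-1.0, -0.013, 0.009]]
ft_force: [0.1, 0.6, 3.3]
grip_width: -0.0004
```

Request:
{"name": "play_rows", "arguments": {
  "travel": [
    [0,0,-0.2],
    [0,0,-0.1],
    [0,0,0]
  ],
  "rotation": [
    [0,0,0],
    [0,0,0],
    [0,0,0]
  ],
  "claw": [0,0,0]
}}

```text
time_s: 27.33
position: [0.4376, -0.3489, 0.057]
tool_rot: [[0.012, -0.184, 0.983], [-0.012, 0.983, 0.184], [-1.0, -0.014, 0.009]]
ft_force: [-1.2, 1.8, 4.5]
grip_width: 0.0002
```

Request:
{"name": "play_rows", "arguments": {
  "travel": [
    [0,0,-0.2],
    [0,0,0]
  ],
  "rotation": [
    [0,0,0],
    [0,0,0]
  ],
  "claw": [0,0]
}}

```text
time_s: 27.5
position: [0.4377, -0.349, 0.0562]
tool_rot: [[0.012, -0.184, 0.983], [-0.012, 0.983, 0.184], [-1.0, -0.014, 0.01]]
ft_force: [-2.2, 1.5, 4.5]
grip_width: -0.0002
```

Request:
{"name": "play_rows", "arguments": {
  "travel": [
    [0,0,-0.2],
    [0,0,0]
  ],
  "rotation": [
    [0,0,0],
    [0,0,0]
  ],
  "claw": [0,0]
}}

```text
time_s: 27.67
position: [0.4377, -0.349, 0.0564]
tool_rot: [[0.013, -0.184, 0.983], [-0.014, 0.983, 0.185], [-1.0, -0.016, 0.01]]
ft_force: [-2.7, 1.0, 4.9]
grip_width: -0.0002
```

Request:
{"name": "play_rows", "arguments": {
  "travel": [
    [0,0,-0.2],
    [0,0,-0.1]
  ],
  "rotation": [
    [0,0,0],
    [0,0,0]
  ],
  "claw": [0,0]
}}

```text
time_s: 27.83
position: [0.4377, -0.3491, 0.056]
tool_rot: [[0.014, -0.185, 0.983], [-0.015, 0.983, 0.185], [-1.0, -0.018, 0.011]]
ft_force: [-3.3, 4.1, 13.2]
grip_width: -0.0
```

Request:
{"name": "play_rows", "arguments": {
  "travel": [
    [0,0,-0.2],
    [0,0,-0.1]
  ],
  "rotation": [
    [0,0,0],
    [0,0,0]
  ],
  "claw": [0,0]
}}

```text
time_s: 28.0
position: [0.4377, -0.349, 0.056]
tool_rot: [[0.015, -0.185, 0.983], [-0.017, 0.982, 0.186], [-1.0, -0.02, 0.011]]
ft_force: [-1.7, 1.7, 9.6]
grip_width: 0.0002
```

```bash
python3 snap.py k3
```

```text
28.1 [ 0.4377 -0.349   0.0559] [[0.015, -0.185, 0.983], [-0.017, 0.982, 0.186], [-1.0, -0.02, 0.011]] [-4.28  5.05 14.87] -0.00011624345609037015
top tcp px [[363.72883841 207.69884661]]
side tcp px [[317.06446534 275.24252242]]
```

View pics/k3_side.png

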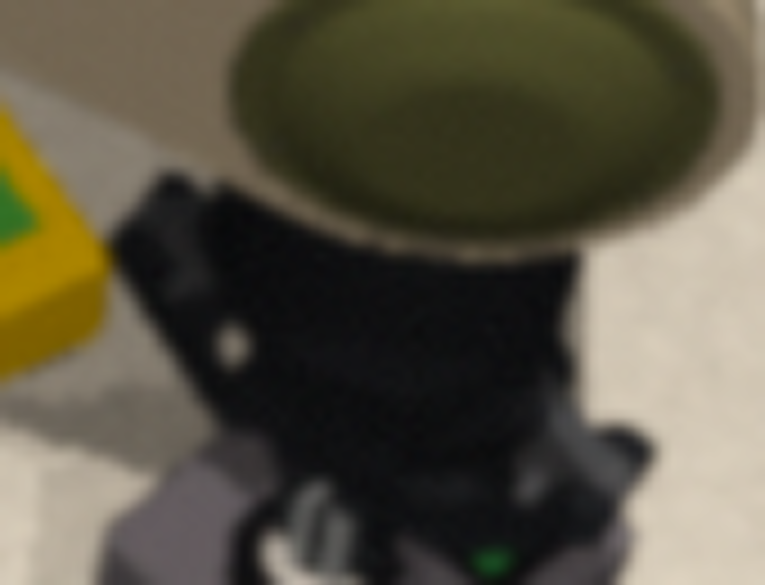

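View pics/k3_top.png

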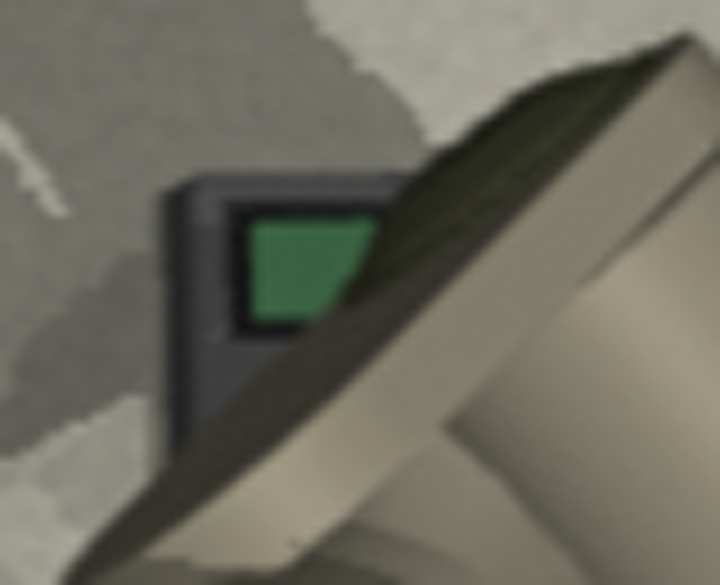

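The key is bottomed: the height holds at 56 mm while the force rises from about 5 N to 10–15 N. I'll lift straight off and clear the view.

Request:
{"name": "play_rows", "arguments": {
  "travel": [
    [0,0,0.5],
    [0,0,1],
    [0,0,2],
    [0,0,3],
    [0,0,3],
    [-2,0,2],
    [-4,0,0],
    [-4,0,0],
    [0,0,0],
    [0,0,0]
  ],
  "rotation": [
    [0,0,0],
    [0,0,0],
    [0,0,0],
    [0,0,0],
    [0,0,0],
    [0,0,0],
    [0,0,0],
    [0,0,0],
    [0,0,0],
    [0,0,0]
  ],
  "claw": [0,0,0,0,0,0,0,0,0,0]
}}

```text
time_s: 28.93
position: [0.3343, -0.3481, 0.1785]
tool_rot: [[0.016, -0.187, 0.982], [-0.02, 0.982, 0.188], [-1.0, -0.023, 0.012]]
ft_force: [-0.3, -0.2, 0.1]
grip_width: -0.0001
```

```bash
python3 view.py v4;python3 snap.py k4; python3 - <<'E'
import cv2,numpy as np
a=cv2.imread('pics/v4_top.png'); print(a.shape)
s=cv2.imread('pics/k4_side_full.png'); print(s.shape)
im=np.load('pics/v4_top.npy')[:,:,::-1].astype(np.float32);b=cv2.imread('pics/top0.png').astype(np.float32)
g=lambda i:cv2.cvtColor(i[138:170,166:216],cv2.COLOR_BGR2GRAY)
print(cv2.phaseCorrelate(g(b),g(im),cv2.createHanningWindow((50,32),cv2.CV_32F)))
E
```

```text
29.3333 [ 0.33573931 -0.34778943  0.17750149]
29.4333 [ 0.3356 -0.3478  0.1776] [[0.015, -0.19, 0.982], [-0.019, 0.982, 0.19], [-1.0, -0.021, 0.011]] [-0.    0.2  -0.03] 5.717030025969108e-05
top tcp px [[379.47611209 255.93498885]]
side tcp px [[285.83062424 276.37311586]]
(532, 779, 3)
(384, 512, 3)
((0.11041392180816345, 0.15466186175953744), 0.8982330185174942)
```

View pics/v4_top.png

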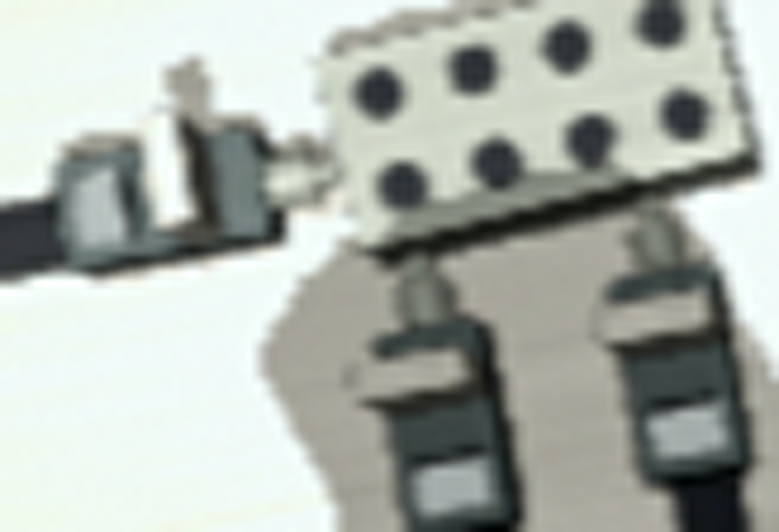

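View pics/k4_side_full.png

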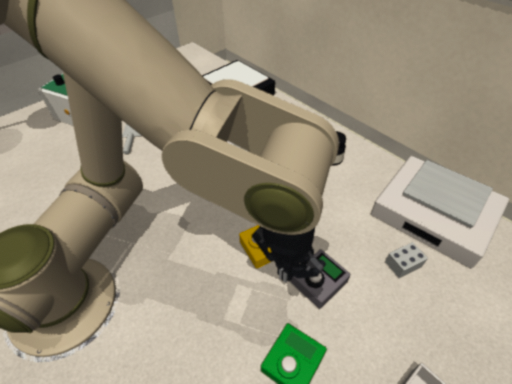

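View pics/k4_top.png

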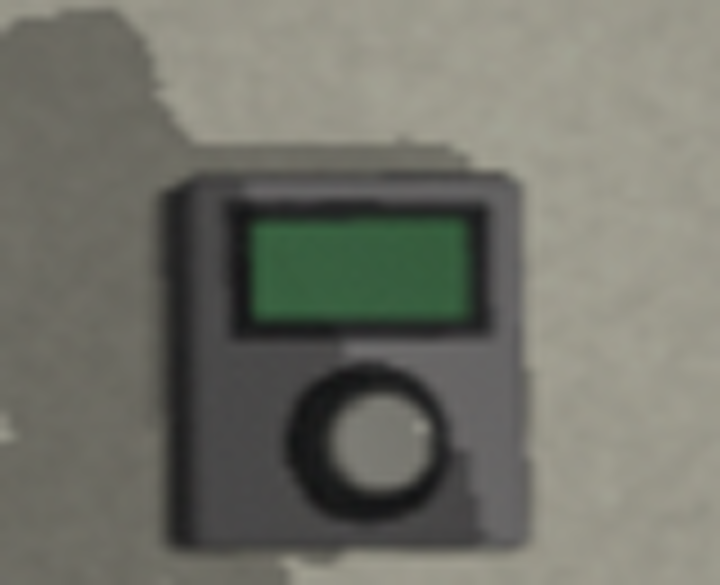

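```bash
python3 -c "
from rig import env
print(env.close_job()); print(env.observe()['time_s'])"
```

```text
the job is handed in; nothing more can be done
None
the job is handed in; nothing more can be done
```

I slid all three gauges up to the block by gripping their tabs, then pressed the record key once and lifted off. The job was handed in at about 29.4 s, well under the 64 s limit.

- **Gauges:** the top view puts the tips at about 4.9 mm (a), 4.5 mm (b) and 5.1 mm (c) pressed back. I'd allow 1–2 mm of error on these. Gauge c is the least certain, because the block's top edge hides its point of contact. The force readings were too noisy to confirm any of the three.
- **Block:** its image shifted by only about 0.2 pixels (roughly 0.4 mm) from the first picture to the last, which is within my measuring error.
- **Record key:** it went down until it stopped at a tool height of 56 mm. The force was about 5 N just before the stop and rose to 10–15 N against it. The top view shows the key back up, and the gauges look unchanged from before the press.
- **Disagreements:** the top and side cameras differed by 2–7 mm in absolute position, so I set the gauges from gaps measured within the top image. The camera-based key height (54 mm) was also lower than where the finger met it (about 62 mm).
- **Weight and vial:** I never touched them, but I did not check them in the final pictures.

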